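Dock the spice caddy and lock its cam

TASK

Stand the spice jar that is in the way upright inside the wooden caddy, then slide the caddy in between the steel cheeks of the fixed docking block until it meets the buffers. Swing the block's lever round the quarter turn as far as it goes, so that its cam hooks the caddy's pin and draws the caddy tight and square against the block; leave the tin, lemon and lime where they are.

Things in the scene. Friction and masses are not known exactly. Their poses are not given: they have to be found in the camera images.
- dock: fixed dark wooden docking block, 150 wide (x) x 75 deep (y) x 45 mm high. Origin: at worktop level at the middle of the foot of its front face; x runs along the face, y points into the block, z up: the caddy comes in from the -y side, moving along +y. Two round rubber buffers (x = +-36, z = 26 mm) stick out 10 mm from the face; springs yield at 2.5 N (first touch) to 7 N (fully in) in all.
- dock_mouth (a point): point on the worktop in the middle of the way in, 85 mm before the dock's face (dock y = -85). Two fixed steel guide cheeks, 32 mm high, stand before the face: inner sides at dock x = +-61.5 mm, straight from the face to y = -56, then flaring outward until here, where the mouth is about 145 mm wide (170 mm outside).
- cam_lever (a joint): turn of the steel cam and its lever on top of the dock about a vertical axis; rad, growing anticlockwise seen from above. At 0 (open) the lever points along dock +y, away from the caddy; at its stop, 1.571 (locked), along dock -x. Starts within -0.2 to 0.1, has slight friction and stays where it is left. Turning it takes up to about 10 N at the push point.
- cam_axis (a point): point on the lever's turning axis (dock x = 0, y = 36 mm), at mid-height of the lever bar, 67 mm above the worktop. The cam is a spiral hook of 10 mm round bar, 52 to 63 mm high: open, it leaves the pin's straight way in free; from a turn of 0.4 on it passes outside the pin and draws the caddy in, if the caddy's front is within 13 mm of the face; the last 0.13 rad draw no more.
- lever_push (a point): point in the middle of the lever bar, 65 mm from its axis. The bar is straight and level, 13 mm wide, 11 mm high (62 to 73 mm above the worktop, 17 mm over the dock's top) and ends 92 mm from the axis; a red knob, 24 mm across, stands on its end at 88 mm from the axis, up to 101 mm above the worktop.
- caddy: loose light-wooden caddy, 0.55 to 0.9 kg: tray 116 wide (x) x 130 long (y) x 45 mm high; origin under the centre of the tray. Its front is its +y side: a solid ledge from y = +30 to +65 carries an upright steel pin, 10 mm thick, at y = +55, up to 67 mm height. Open bay for the jar: x -52 to +52, y -59 to +30, floor 6 mm and walls 6 mm thick.
- caddy_bar (a point): centre of the caddy's wooden grip bar behind the tray (caddy x = 0, y = -90, z = 78 mm): 100 mm long along caddy x, 14 mm thick along caddy y, 16 mm high; it hangs free on two steel arms at x = +-43 and can be pinched from above
- caddy_front (a point): middle of the foot of the caddy's front face (caddy y = +65 mm)
- spice_jar: spice jar standing upright in the way in, before the dock: cylinder 41 mm across, 105 mm high, about 0.11 kg, white with a dark label and a black lid; origin at the centre of its foot
- tin: bystander: round food tin, green and gold, 75 mm across, 58 mm high, origin at the centre of its foot
- lemon: bystander: lemon, 72 x 55 x 54 mm, origin at the centre of its underside
- lime: bystander: lime, green, 53 x 45 x 45 mm, origin at the centre of its underside
- coffee_mill: furniture, always in the same place: wooden hand coffee mill beyond the caddy's start; origin at worktop level. Its box reaches from x -54 to +62 and y -35 to +81 mm from the origin up to 104 mm, a drawer knob to x = -62; its brass bowl (x -42 to +50, y -23 to +69) is 131 mm high; its loose crank points away from the robot (knob 178 mm high). Keep a gripper's broad side clear of it.

How it is judged:
By the outcome, as a careful person would: the job done as asked, in the order asked, and still so for the second after the job is handed in, with the robot touching nothing.
It also fails if it takes over 72 s, if anything falls off the work surface, if the arm or the gripper's body presses on something with over 40 N, if the wrist force passes 120 N, or if a joint passes its speed limit or range.

ROBOT

A 7-joint arm with a two-finger parallel gripper is mounted at the origin on a cart in front of the work surface, level with it; the furniture and walls round the work are solid. World frame = base frame: x ahead of the robot, y to its left, z up, the work surface at z = 0. Lengths are in m, angles in degrees, forces in N, time in s.
With the tool pointing down it reaches from about 0.35 to 0.9 m from the base axis. Payload 19.9 kg.
Tool frame: the origin (TCP) lies midway between the tips of the shut fingers; the grasp point (between the pads) lies 19 mm behind it (pinch_z is the distance from the TCP to the grasp point, in m); z points along the fingers, y is the line along which they close (so a half turn about z gives the same grasp; the last joint's range is limited). The gripper opens to 94 mm and grips with 3 to 60 N. Pads are 16 mm wide; open, the fingers measure 119 mm over their backs; the gripper's body (75 mm by 177 mm) begins 78 mm behind the grasp point.
Start: joints at [-74.685, 23.915, -0.59, 92.452, 0.269, 63.638, -3.037], TCP at [0.19, 0.595, 0.182] pointing down, gripper open.
Joint ranges: [-161.28, 161.28], [-22.2, 115.67], [-73.04, 71.86], [3.21, 147.25], [-68.34, 248.33], [10.77, 114.83], [-161.83, 161.83]. Speed limits (degrees/s): [108.29, 108.29, 136.94, 136.94, 172.46, 172.46, 172.46].

INTERFACE

Orientations are given as a 3x3 rotation matrix whose columns are the frame's x, y, z axes.
In Python, from workcell import * gives the robot as it stands. The module is installed in compiled form; this text tells all that it offers.
- The arm moves only by the tool step_arm, never from a script. Its argument "rows" is a list of rows, each an object of numbers: "rx", "ry", "rz": the turn, a rotation vector about the tool's x, y, z in rad; "tx", "ty", "tz": the shift along the tool's x, y, z in cm; "hand": the gripper's target within -1 to 1 (fully open at 1, half-way at 0, shut at -1). In form: [{"rx": .., "ry": .., "rz": .., "tx": .., "ty": .., "tz": .., "hand": ..}, ...]. A call has 1 to 20 rows; each row is the pose to reach, as a shift and turn from the pose commanded when the call began, along the tool's axes at that moment; what a row does not reach only later rows make up. A row lasts 1/8 s, in which the tool goes at most 62.5 mm and 10.7 degrees, less where a joint would pass 70% of its speed; a pose out of reach is approached as far as the arm can. A call with a gripper value outside its range is refused whole. The fingers move at their own pace and stop on an object; "squeeze" is the grip in N (left out, the last holds). Time passes only in rows, so rows that repeat a pose let the fingers close. It gives the time, the measured TCP pose, the force, the opening and the grip force at its end, in the units of the state.
- get_state(): the state, without advancing time (a new reading comes with each control period).
- get_image(name): name is "side" or "top" or "wrist"; returns (picture, depth): 420x560x3 uint8, blue, green, red; 420x560 float32, m along the optical axis (not along the pixel's ray), 0 where there is no reading.
- calibration(name): a dict with "fx", "fy", "cx", "cy" (pixels), "cam_to_world" (4x4, takes a point from camera to world coordinates); the wrist camera has in their place "hand_eye" (4x4, takes a point from camera to tool coordinates, whose origin is the TCP and whose axes are the flange's). Camera axes: x right, y down, z forward; pixel columns grow to the right and rows downward; lengths in m; the calibration is good to about 2 mm. A picture is of the moment at which its call begins: read the wrist's pose just before it. calibration takes no time and is no camera call.
- hand_in(): hands the job in; it is judged then, once.
The state is a dict: "time": time; "joint_pos": joint angles; "joint_vel": joint speeds; "tau": joint torques, N m; "ee_pos": TCP position; "eef_rot": TCP orientation; "ft_force": force on the tool from outside, world axes, zero at the start; "moment": the same for the moment, N m; "finger_gap": finger opening in m; "grasp_force": force on a finger pad.
Only numpy, scipy, OpenCV 4.12 (cv2) and the standard library are available. Lean on these libraries where they do the work, as an engineer would, in place of code of your own. Each camera call takes 0.05 s, during which the arm holds its last target. There are 200 camera calls.

## Working session

There is one attempt and no reset: what is moved stays moved. The work goes in short steps, Python scripts to look and compute and a tool call to move; the robot and the scene stay as the last step left them, time stands still between calls to the robot, and variables do not carry over. Pictures are saved under pics/ and viewed, at most 10 in all, crops included, and the job is handed in when it is done.

Besides the shell and the picture viewer there is one more tool, called after "Emit:" as a command line: name --argument value ..., lists and objects as JSON in quotes. step_arm: Moves the arm, as the interface text tells. Its arguments: {"type":"object","properties":{"rows":{"type":"array"},"squeeze":{"type":"number"}},"required":["rows"]}

```bash
mkdir -p pics
cat > h.py <<'E'
from workcell import *
import numpy as np, cv2
def grab(n,f=None):
    s=get_state(); im,d=get_image(n); c=calibration(n)
    if n=='wrist':
        T=np.eye(4);T[:3,:3]=s['eef_rot'];T[:3,3]=s['ee_pos'];T=T@np.array(c['hand_eye'])
    else: T=np.array(c['cam_to_world'])
    v,u=np.mgrid[:420,:560]
    P=np.stack([(u-c['cx'])/c['fx']*d,(v-c['cy'])/c['fy']*d,d],-1)@T[:3,:3].T+T[:3,3]
    P[d==0]=np.nan
    if f: cv2.imwrite('pics/'+f,im)
    return im,d,P
E
python3 - <<'E'
from h import *
for n in('top','side'):
    im,d,P=grab(n,n+'0.png'); np.savez(n+'0.npz',im=im,d=d,P=P)
    c=calibration(n);print(n,np.round(c['cam_to_world'],3).tolist(),c['fx'])
s=get_state();print(s['ee_pos'],s['eef_rot'],s['ft_force'],s['finger_gap'])
E
```

```text
top [[0.002, -0.994, 0.111, 0.387], [-1.0, -0.003, -0.01, 0.22], [0.011, -0.111, -0.994, 1.276], [0.0, 0.0, 0.0, 1.0]] 532.382594152555
side [[-0.967, -0.116, 0.226, 0.229], [-0.254, 0.388, -0.886, 1.249], [0.015, -0.914, -0.405, 0.54], [0.0, 0.0, 0.0, 1.0]] 480.77181481324317
[0.18984142 0.59508763 0.18139983] [[-9.52705145e-01  3.03896107e-01 -2.49526311e-04]
 [ 3.03896200e-01  9.52704585e-01 -1.03567693e-03]
 [-7.70133259e-05 -1.06252483e-03 -9.99999433e-01]] [0.48283529 0.1042462  0.07134501] 0.09441708910690742
```

View pics/top0.png

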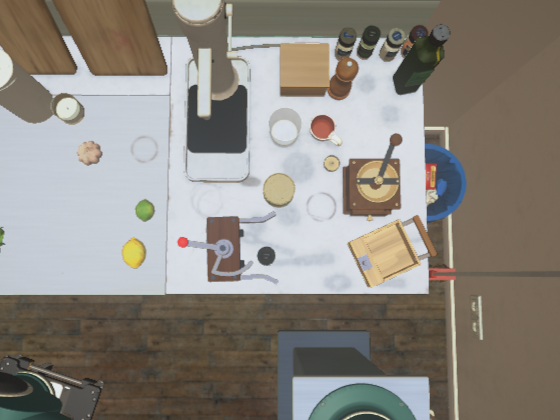

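View pics/side0.png

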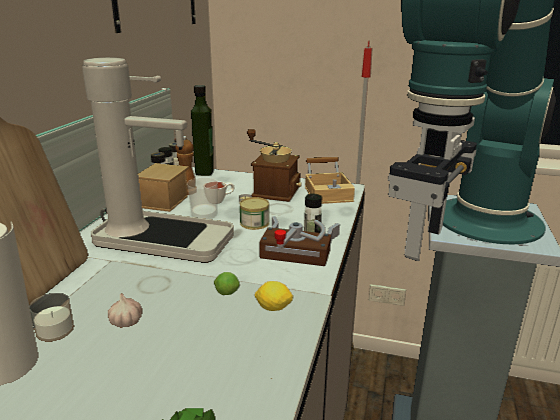

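Top view: the dock is at (224,248), facing right, with the lever pointing left to the knob at (183,242). The jar is at (266,255). The caddy is rotated about 20°, with its pin at (365,264) and bar at (430,238). Tin (279,190), lemon (134,253), lime (145,210). Next I'll measure poses from the depth.

Run:
```python
from h import *
z=np.load('top0.npz');P=z['P'];im=z['im']
def reg(u0,u1,v0,v1,lo,hi):
    q=P[v0:v1,u0:u1].reshape(-1,3); c=im[v0:v1,u0:u1].reshape(-1,3)
    m=(q[:,2]>lo)&(q[:,2]<hi); return q[m],c[m]
def rect(q,n):
    r=cv2.minAreaRect((q[:,:2]*1000).astype(np.float32)); print(n,len(q),np.round(r[0],1),np.round(r[1],1),round(r[2],2),'zmed',np.round(np.median(q[:,2]),4))
q,_=reg(480,540,300,400,-1,1)
q,_=reg(230,420,100,290,-.02,.02);print('table z',np.median(q[:,2]))
q,_=reg(200,246,210,290,.036,.052);rect(q,'dock')
q,_=reg(252,284,235,275,.09,.12);rect(q,'jar');print(q.mean(0))
q,_=reg(340,440,210,295,.035,.053);rect(q,'caddytray')
q,_=reg(405,445,210,270,.07,.1);rect(q,'bar');print(q.mean(0))
q,_=reg(355,375,250,275,.058,.08);print('pin',len(q),q.mean(0) if len(q) else 0)
q,_=reg(175,192,235,250,.088,.12);print('knob',len(q),q.mean(0))
q,_=reg(175,222,230,255,.06,.085);rect(q,'lever');print(q.mean(0))
q,_=reg(236,285,235,290,.02,.045);rect(q,'cheeks')
q,_=reg(262,296,172,210,.045,.075);rect(q,'tin')
q,_=reg(340,402,150,218,.09,.118);rect(q,'millbox')
cv2.imwrite('pics/c0.png',cv2.resize(im[200:300,170:450],None,fx=2.85,fy=2.85,interpolation=cv2.INTER_CUBIC))
```

```text
table z 0.0015069483165928155
dock 1722 [446.  313.7] [149.7  91.2] 2.16 zmed 0.0446
jar 267 [428.  221.2] [39.7 37.5] 89.97 zmed 0.1047
[0.42792532 0.22064632 0.10457081]
caddytray 1229 [469.2 -44.4] [184.8 138.3] 24.38 zmed 0.0447
bar 324 [ 474.1 -136.1] [99.9 17.8] 25.45 zmed 0.0848
[ 0.47373424 -0.1350734   0.08395105]
pin 16 [ 0.41389985 -0.00438404  0.06628368]
knob 93 [0.45769457 0.40502187 0.09772795]
lever 217 [447.1 359.6] [75.6 26.7] 87.59 zmed 0.0726
[0.45048955 0.35594671 0.0725962 ]
cheeks 332 [422.4 242.1] [112.3  96.8] 0.61 zmed 0.0338
tin 822 [584.1 191.7] [73.5 74.3] 75.76 zmed 0.0551
millbox 1724 [589.1 -21.6] [112.  114.4] 0.07 zmed 0.1069
```

View pics/c0.png

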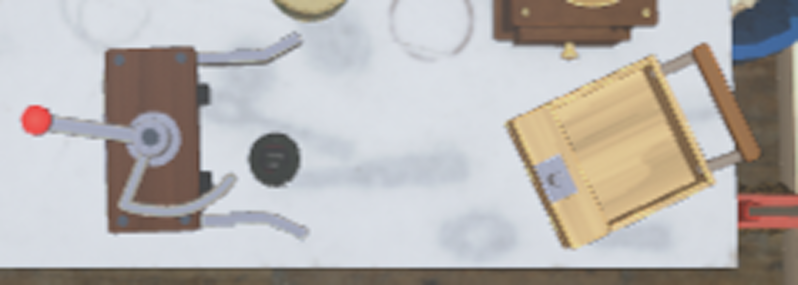

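```bash
cat >> h.py <<'E'
def rel(p,yaw,s=None):
    """shift (cm, tool axes) and rz to reach TCP p with tool y at yaw deg (mod 180), tool down"""
    s=s or get_state();R=np.array(s['eef_rot'])
    cur=np.degrees(np.arctan2(R[1,1],R[0,1])); d=(yaw-cur+90)%180-90
    print('cm',np.round(R.T@(np.array(p)-s['ee_pos'])*100,2),'rz',round(-np.radians(d),3),'curyaw',round(cur,2))
E
python3 - <<'E'
from h import *
z=np.load('top0.npz');P=z['P'];im=z['im'].astype(int)
# dock edges: brown-top pixels
def col(u0,u1,v0,v1,lo,hi,f):
    q=P[v0:v1,u0:u1];c=im[v0:v1,u0:u1];return (q[...,2]>lo)&(q[...,2]<hi)&f(c),q
m,q=col(195,250,205,290,.038,.05,lambda c:(c[...,2]<140)&(c[...,2]-c[...,0]>15))
F=[];B=[]
for r in range(m.shape[0]):
    w=np.where(m[r])[0]
    if len(w)>15: F.append(q[r,w[-1]]);B.append(q[r,w[0]])
F=np.array(F);B=np.array(B)
for n,E in(('front',F),('back',B)):
    x0=.446;k=None
    g=np.ones(len(E),bool)
    for _ in range(5):
        a,b=np.polyfit(E[g,0]-x0,E[g,1],1);r=E[:,1]-a*(E[:,0]-x0)-b;g=abs(r)<.003
    print(n,len(E),g.sum(),'angle',np.degrees(np.arctan(a)),'y at x=.446',b)
print('dock x range',np.nanmin(q[m][:,0]),np.nanmax(q[m][:,0]))
# side view cheeks: straight parts inner sides
m,q=col(238,262,210,290,.022,.045,lambda c:c[...,2]>-1)
Q=q[m]
for lo,hi in((.47,.56),(.3,.42)):
    t=Q[(Q[:,0]>lo)&(Q[:,0]<hi)&(Q[:,1]>.222)&(Q[:,1]<.27)];print('cheek',len(t),t.mean(0),np.degrees(np.arctan(np.polyfit(t[:,1],t[:,0],1)[0])),t[:,0].min(),t[:,0].max())
# caddy
m,q=col(335,412,205,295,.036,.052,lambda c:(c[...,2]>150)&(c[...,2]-c[...,0]>35))
t=q[m];r=cv2.minAreaRect((t[:,:2]*1000).astype(np.float32));print('caddy',r,len(t))
# hub
m,q=col(205,245,230,265,.064,.09,lambda c:c[...,2]>-1);t=q[m];t=t[t[:,1]<.34];print('hub',t.mean(0),len(t))
rel([.428,.221,.16],0);rel([.428,.221,.071],0)
E
```

```text
front 48 46 angle 1.8746357492343948 y at x=.446 0.2850118194348686
back 48 48 angle 2.125226552893463 y at x=.446 0.3562759017392468
dock x range 0.3712772752270121 0.5195257180004574
cheek 70 [0.51418242 0.25169144 0.0309868 ] -2.0550297322330824 0.5088317046071579 0.5185516902595463
cheek 69 [0.38178724 0.25097192 0.03154408] -0.7509196744250175 0.37818524098742906 0.38750422417139924
caddy ((453.8313293457031, -46.779937744140625), (152.45567321777344, 129.5318603515625), 24.57281494140625) 893
hub [0.44543845 0.32034607 0.07449006] 158
cm [-34.06 -28.4    2.17] rz 1.262 curyaw 72.31
cm [-34.06 -28.39  11.07] rz 1.262 curyaw 72.31
```

Emit:
step_arm --rows '[{"tx": -4,"ty": -3,"tz": 0,"rz": 0.12,"hand": 1},{"tx": -8,"ty": -7,"tz": 0.5,"rz": 0.28,"hand": 1},{"tx": -12,"ty": -10,"tz": 1,"rz": 0.44,"hand": 1},{"tx": -16,"ty": -13.5,"tz": 1.5,"rz": 0.6,"hand": 1},{"tx": -20,"ty": -17,"tz": 2,"rz": 0.76,"hand": 1},{"tx": -24,"ty": -20,"tz": 2,"rz": 0.92,"hand": 1},{"tx": -28,"ty": -23.5,"tz": 2,"rz": 1.08,"hand": 1},{"tx": -32,"ty": -26.5,"tz": 2,"rz": 1.2,"hand": 1},{"tx": -34.1,"ty": -28.4,"tz": 2,"rz": 1.262,"hand": 1},{"tx": -34.1,"ty": -28.4,"tz": 2,"rz": 1.262,"hand": 1},{"tx": -34.1,"ty": -28.4,"tz": 2,"rz": 1.262,"hand": 1},{"tx": -34.1,"ty": -28.4,"tz": 2,"rz": 1.262,"hand": 1}]' --squeeze 25

```text
invalid input
```

Run:
```python
from h import *
im,d,P=grab('wrist','w1.png')
m=(P[...,2]>.085)&(P[...,2]<.125);t=P[m];
t=t[(abs(t[:,0]-.428)<.05)&(abs(t[:,1]-.221)<.05)];print(len(t),(t.min(0)+t.max(0))/2 if len(t) else 0,t.max(0)-t.min(0))
s=get_state();print(s['ee_pos'],s['time'])
rel([.428,.221,.071],0)
```

```text
Traceback (most recent call last):
ValueError: zero-size array to reduction operation maximum which has no identity
```

View pics/w1.png

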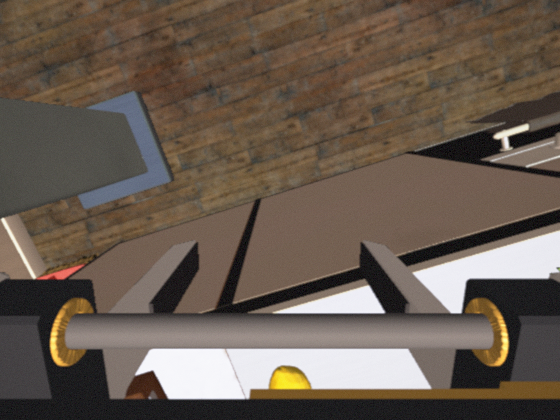

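The call was refused, so the arm hasn't moved and the wrist view shows only the floor and the worktop edge. I'll send rows with all the fields filled in.

Emit:
step_arm --rows '[{"rx": 0,"ry": 0,"tx": -4,"ty": -3,"tz": 0,"rz": 0.12,"hand": 1},{"rx": 0,"ry": 0,"tx": -8,"ty": -7,"tz": 0.5,"rz": 0.28,"hand": 1},{"rx": 0,"ry": 0,"tx": -12,"ty": -10,"tz": 1,"rz": 0.44,"hand": 1},{"rx": 0,"ry": 0,"tx": -16,"ty": -13.5,"tz": 1.5,"rz": 0.6,"hand": 1},{"rx": 0,"ry": 0,"tx": -20,"ty": -17,"tz": 2,"rz": 0.76,"hand": 1},{"rx": 0,"ry": 0,"tx": -24,"ty": -20,"tz": 2,"rz": 0.92,"hand": 1},{"rx": 0,"ry": 0,"tx": -28,"ty": -23.5,"tz": 2,"rz": 1.08,"hand": 1},{"rx": 0,"ry": 0,"tx": -32,"ty": -26.5,"tz": 2,"rz": 1.2,"hand": 1},{"rx": 0,"ry": 0,"tx": -34.1,"ty": -28.4,"tz": 2,"rz": 1.262,"hand": 1},{"rx": 0,"ry": 0,"tx": -34.1,"ty": -28.4,"tz": 2,"rz": 1.262,"hand": 1},{"rx": 0,"ry": 0,"tx": -34.1,"ty": -28.4,"tz": 2,"rz": 1.262,"hand": 1},{"rx": 0,"ry": 0,"tx": -34.1,"ty": -28.4,"tz": 2,"rz": 1.262,"hand": 1}]' --squeeze 25

```text
time: 1.65
ee_pos: [0.4279, 0.2223, 0.1619]
eef_rot: [[-0.002, 1.0, -0.0], [1.0, 0.002, 0.0], [0.0, -0.0, -1.0]]
ft_force: [0.0, -0.2, 0.5]
finger_gap: 0.094
grasp_force: 0.0
```

Emit:
step_arm --rows '[{"rx": 0,"ry": 0,"rz": 0,"tx": -0.1,"ty": 0,"tz": 3,"hand": 1},{"rx": 0,"ry": 0,"rz": 0,"tx": -0.1,"ty": 0,"tz": 6,"hand": 1},{"rx": 0,"ry": 0,"rz": 0,"tx": -0.1,"ty": 0,"tz": 8.2,"hand": 1},{"rx": 0,"ry": 0,"rz": 0,"tx": -0.1,"ty": 0,"tz": 9.1,"hand": 1},{"rx": 0,"ry": 0,"rz": 0,"tx": -0.1,"ty": 0,"tz": 9.1,"hand": 1},{"rx": 0,"ry": 0,"rz": 0,"tx": -0.1,"ty": 0,"tz": 9.1,"hand": -1},{"rx": 0,"ry": 0,"rz": 0,"tx": -0.1,"ty": 0,"tz": 9.1,"hand": -1},{"rx": 0,"ry": 0,"rz": 0,"tx": -0.1,"ty": 0,"tz": 9.1,"hand": -1},{"rx": 0,"ry": 0,"rz": 0,"tx": -0.1,"ty": 0,"tz": 9.1,"hand": -1},{"rx": 0,"ry": 0,"rz": 0,"tx": -0.1,"ty": 0,"tz": 9.1,"hand": -1},{"rx": 0,"ry": 0,"rz": 0,"tx": -0.1,"ty": 0,"tz": 9.1,"hand": -1},{"rx": 0,"ry": 0,"rz": 0,"tx": -0.1,"ty": 0,"tz": 8,"hand": -1},{"rx": 0,"ry": 0,"rz": 0,"tx": -0.1,"ty": 0,"tz": 5,"hand": -1},{"rx": 0,"ry": 0,"rz": 0,"tx": -0.1,"ty": 0,"tz": 2,"hand": -1},{"rx": 0,"ry": 0,"rz": 0,"tx": -0.1,"ty": 0,"tz": -2,"hand": -1},{"rx": 0,"ry": 0,"rz": 0,"tx": -0.1,"ty": 0,"tz": -2,"hand": -1}]' --squeeze 25

```text
time: 3.65
ee_pos: [0.4298, 0.2209, 0.1849]
eef_rot: [[0.0, 1.0, 0.004], [1.0, -0.0, 0.003], [0.003, 0.004, -1.0]]
ft_force: [-0.7, 0.4, -1.0]
finger_gap: 0.0399
grasp_force: 25.0
```

Run:
```python
from h import *
o=np.array([.4368,-.054]);y=np.array([-.4155,.9096])
t=o-.013*y;print(t)
rel([*t,.10],0);rel([*t,.079],0)
```

```text
[ 0.4422015 -0.0658248]
cm [-28.7    1.22   8.41] rz -0.0 curyaw -0.01
cm [-28.7    1.21  10.51] rz -0.0 curyaw -0.01
```

Emit:
step_arm --rows '[{"rx": 0,"ry": 0,"rz": 0,"tx": -2,"ty": 0,"tz": 0,"hand": -1},{"rx": 0,"ry": 0,"rz": 0,"tx": -6,"ty": 0.3,"tz": 0,"hand": -1},{"rx": 0,"ry": 0,"rz": 0,"tx": -10,"ty": 0.5,"tz": 0,"hand": -1},{"rx": 0,"ry": 0,"rz": 0,"tx": -14,"ty": 0.7,"tz": 0,"hand": -1},{"rx": 0,"ry": 0,"rz": 0,"tx": -18,"ty": 0.9,"tz": 0,"hand": -1},{"rx": 0,"ry": 0,"rz": 0,"tx": -22,"ty": 1.1,"tz": 0,"hand": -1},{"rx": 0,"ry": 0,"rz": 0,"tx": -26,"ty": 1.3,"tz": 0,"hand": -1},{"rx": 0,"ry": 0,"rz": 0,"tx": -28,"ty": 1.4,"tz": 0,"hand": -1},{"rx": 0,"ry": 0,"rz": 0,"tx": -28.7,"ty": 1.4,"tz": 0,"hand": -1},{"rx": 0,"ry": 0,"rz": 0,"tx": -28.7,"ty": 1.4,"tz": 1,"hand": -1},{"rx": 0,"ry": 0,"rz": 0,"tx": -28.7,"ty": 1.4,"tz": 4,"hand": -1},{"rx": 0,"ry": 0,"rz": 0,"tx": -28.7,"ty": 1.4,"tz": 7,"hand": -1},{"rx": 0,"ry": 0,"rz": 0,"tx": -28.7,"ty": 1.4,"tz": 9,"hand": -1},{"rx": 0,"ry": 0,"rz": 0,"tx": -28.7,"ty": 1.4,"tz": 9,"hand": -1}]'

```text
time: 5.4
ee_pos: [0.4412, -0.0662, 0.0905]
eef_rot: [[-0.001, 1.0, -0.003], [1.0, 0.001, -0.001], [-0.001, -0.003, -1.0]]
ft_force: [-0.4, 0.4, 0.0]
finger_gap: 0.0396
grasp_force: 25.0
```

Run:
```python
from h import *
im,d,P=grab('top');s=get_state();print(s['ee_pos'],s['ft_force'])
im2,_,_=grab('side')
a=cv2.resize(im[200:300,330:450],None,fx=3.3,fy=3.3);b=cv2.resize(im2[120:220,260:380],None,fx=3.3,fy=3.3)
cv2.imwrite('pics/p2.png',np.hstack([a,b]))
rel([.4422,-.0658,.079],0)
```

```text
[ 0.44192351 -0.0663487   0.09151846] [-0.54778334 -0.3445371   0.2631396 ]
cm [ 0.06 -0.02  1.31] rz 0.001 curyaw 0.03
```

View pics/p2.png

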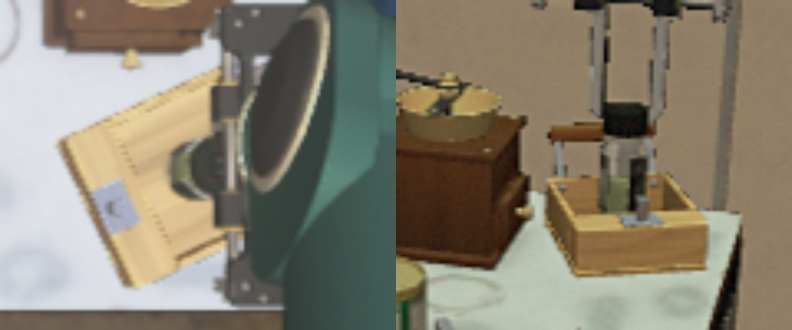

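The jar hangs upright over the bay, clear of its walls (side crop at about (628,160)). I'll lower and release it.

Emit:
step_arm --rows '[{"rx": 0,"ry": 0,"rz": 0,"tx": 0,"ty": 0,"tz": 0.5,"hand": -1},{"rx": 0,"ry": 0,"rz": 0,"tx": 0,"ty": 0,"tz": 0.9,"hand": -1},{"rx": 0,"ry": 0,"rz": 0,"tx": 0,"ty": 0,"tz": 1.2,"hand": -1},{"rx": 0,"ry": 0,"rz": 0,"tx": 0,"ty": 0,"tz": 1.3,"hand": -1},{"rx": 0,"ry": 0,"rz": 0,"tx": 0,"ty": 0,"tz": 1.3,"hand": -1}]'

```text
time: 6.12
ee_pos: [0.4425, -0.0668, 0.079]
eef_rot: [[0.0, 1.0, -0.0], [1.0, -0.0, -0.0], [-0.0, -0.0, -1.0]]
ft_force: [0.6, 0.4, -1.5]
finger_gap: 0.04
grasp_force: 25.0
```

Emit:
step_arm --rows '[{"rx": 0,"ry": 0,"rz": 0,"tx": 0,"ty": 0,"tz": 0.1,"hand": -1},{"rx": 0,"ry": 0,"rz": 0,"tx": 0,"ty": 0,"tz": 0.2,"hand": -1},{"rx": 0,"ry": 0,"rz": 0,"tx": 0,"ty": 0,"tz": 0.2,"hand": 0.2},{"rx": 0,"ry": 0,"rz": 0,"tx": 0,"ty": 0,"tz": 0.2,"hand": 0.7},{"rx": 0,"ry": 0,"rz": 0,"tx": 0,"ty": 0,"tz": 0.2,"hand": 0.7},{"rx": 0,"ry": 0,"rz": 0,"tx": 0,"ty": 0,"tz": 0.2,"hand": 0.7},{"rx": 0,"ry": 0,"rz": 0,"tx": 0,"ty": 0,"tz": -2,"hand": 0.7},{"rx": 0,"ry": 0,"rz": 0,"tx": 0,"ty": 0,"tz": -6,"hand": 0.7},{"rx": 0,"ry": 0,"rz": 0,"tx": 0,"ty": 0,"tz": -10,"hand": 0.7},{"rx": 0,"ry": 0,"rz": 0.18,"tx": -2,"ty": 1,"tz": -10,"hand": 0.2},{"rx": 0,"ry": 0,"rz": 0.36,"tx": -4,"ty": 2,"tz": -10,"hand": -0.2},{"rx": 0,"ry": 0,"rz": 0.54,"tx": -6,"ty": 3,"tz": -10,"hand": -0.2},{"rx": 0,"ry": 0,"rz": 0.72,"tx": -7,"ty": 3.2,"tz": -10,"hand": -0.2},{"rx": 0,"ry": 0,"rz": 0.9,"tx": -7,"ty": 3.2,"tz": -10,"hand": -0.2},{"rx": 0,"ry": 0,"rz": 1.08,"tx": -7,"ty": 3.2,"tz": -10,"hand": -0.2},{"rx": 0,"ry": 0,"rz": 1.143,"tx": -7,"ty": 3.2,"tz": -10,"hand": -0.2},{"rx": 0,"ry": 0,"rz": 1.143,"tx": -7,"ty": 3.2,"tz": -10,"hand": -0.2},{"rx": 0,"ry": 0,"rz": 1.143,"tx": -7,"ty": 3.2,"tz": -10,"hand": -0.2}]'

```text
time: 8.38
ee_pos: [0.4745, -0.1367, 0.179]
eef_rot: [[0.909, 0.416, -0.0], [0.416, -0.909, -0.0], [-0.0, 0.0, -1.0]]
ft_force: [-0.8, 0.2, 0.1]
finger_gap: 0.0379
grasp_force: 0.0
```

Run:
```python
from h import *
s=get_state();print(s['ee_pos'],s['ft_force'],s['finger_gap'])
im,d,P=grab('wrist','w3.png')
def f(n,lo,hi,c,r):
    m=(P[...,2]>lo)&(P[...,2]<hi)&(np.hypot(P[...,0]-c[0],P[...,1]-c[1])<r);t=P[m]
    if len(t)>5:
        q=cv2.minAreaRect((t[:,:2]*1000).astype(np.float32));print(n,len(t),q,t[:,2].mean())
f('jar',.095,.125,(.442,-.066),.06);f('bar',.075,.095,(.474,-.136),.07)
im2,_,_=grab('side')
a=cv2.resize(im2[120:220,260:380],None,fx=3.3,fy=3.3)
cv2.imwrite('pics/p3.png',np.hstack([a,cv2.resize(im,(400,330))]))
rel([.474,-.136,.062],-65.5)
```

```text
[ 0.47447674 -0.13674366  0.17899433] [-0.83899861  0.2233295   0.05924689] 0.03793337194244589
jar 1856 ((442.4366455078125, -64.77593994140625), (39.544490814208984, 40.53835678100586), 54.19976043701172) 0.1091140966346429
bar 1640 ((461.48480224609375, -107.66572570800781), (99.00621795654297, 73.86170959472656), 24.82341194152832) 0.08424685429911777
cm [-1.00e-02 -9.00e-02  1.17e+01] rz 0.001 curyaw -65.43
```

View pics/p3.png

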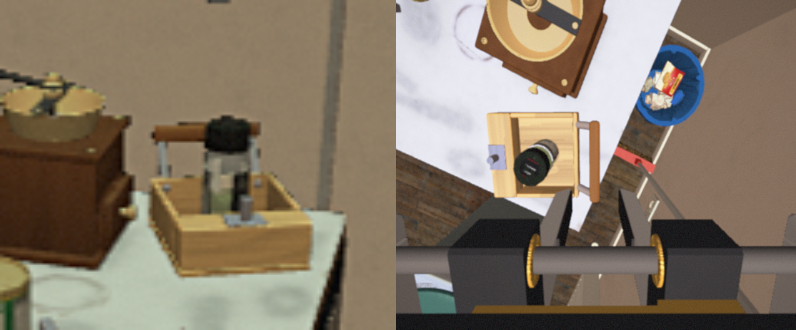

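The jar stands upright in the bay and the fingers line up with the bar. Descend and pinch.

Emit:
step_arm --rows '[{"rx": 0,"ry": 0,"rz": 0,"tx": 0,"ty": 0,"tz": 4,"hand": -0.2},{"rx": 0,"ry": 0,"rz": 0,"tx": 0,"ty": 0,"tz": 8,"hand": -0.2},{"rx": 0,"ry": 0,"rz": 0,"tx": 0,"ty": 0,"tz": 10,"hand": -0.2},{"rx": 0,"ry": 0,"rz": 0,"tx": 0,"ty": 0,"tz": 11.5,"hand": -0.2},{"rx": 0,"ry": 0,"rz": 0,"tx": 0,"ty": 0,"tz": 12,"hand": -0.2},{"rx": 0,"ry": 0,"rz": 0,"tx": 0,"ty": 0,"tz": 12,"hand": -1},{"rx": 0,"ry": 0,"rz": 0,"tx": 0,"ty": 0,"tz": 12,"hand": -1},{"rx": 0,"ry": 0,"rz": 0,"tx": 0,"ty": 0,"tz": 12,"hand": -1},{"rx": 0,"ry": 0,"rz": 0,"tx": 0,"ty": 0,"tz": 12,"hand": -1}]' --squeeze 50

```text
time: 9.6
ee_pos: [0.4747, -0.1363, 0.0595]
eef_rot: [[0.91, 0.415, 0.0], [0.415, -0.91, 0.001], [0.001, -0.001, -1.0]]
ft_force: [-2.5, 3.3, 8.1]
finger_gap: 0.0127
grasp_force: 50.0
```

Run:
```python
from h import *
# caddy centre rotates in place: list of bar poses for yaws 24.5->2
o=np.array([.4375,-.0545]);o2=np.array([.4565,-.03])
for k in np.linspace(0,1,6):
    w=24.5+k*(2-24.5);c=o+k*(o2-o);a=np.radians(w);p=c-.09*np.array([-np.sin(a),np.cos(a)])
    rel([*p,.059],w+90)
d=lambda y:.446+(.283-y)*.035
print(d(-.03),d(-.12))
```

```text
cm [0.01 0.01 0.05] rz 0.001 curyaw -65.47
cm [-0.15 -0.31  0.05] rz 0.079 curyaw -65.47
cm [-0.3  -0.68  0.05] rz 0.158 curyaw -65.47
cm [-0.44 -1.1   0.05] rz 0.236 curyaw -65.47
cm [-0.58 -1.58  0.05] rz 0.315 curyaw -65.47
cm [-0.69 -2.12  0.05] rz 0.393 curyaw -65.47
0.456955 0.460105
```

Emit:
step_arm --rows '[{"rx": 0,"ry": 0,"rz": 0,"tx": 0,"ty": 0,"tz": -0.05,"hand": -1},{"rx": 0,"ry": 0,"rz": 0.04,"tx": -0.07,"ty": -0.15,"tz": -0.05,"hand": -1},{"rx": 0,"ry": 0,"rz": 0.08,"tx": -0.15,"ty": -0.31,"tz": -0.05,"hand": -1},{"rx": 0,"ry": 0,"rz": 0.12,"tx": -0.22,"ty": -0.5,"tz": -0.05,"hand": -1},{"rx": 0,"ry": 0,"rz": 0.158,"tx": -0.3,"ty": -0.68,"tz": -0.05,"hand": -1},{"rx": 0,"ry": 0,"rz": 0.197,"tx": -0.37,"ty": -0.88,"tz": -0.05,"hand": -1},{"rx": 0,"ry": 0,"rz": 0.236,"tx": -0.44,"ty": -1.1,"tz": -0.05,"hand": -1},{"rx": 0,"ry": 0,"rz": 0.275,"tx": -0.51,"ty": -1.33,"tz": -0.05,"hand": -1},{"rx": 0,"ry": 0,"rz": 0.315,"tx": -0.58,"ty": -1.58,"tz": -0.05,"hand": -1},{"rx": 0,"ry": 0,"rz": 0.354,"tx": -0.64,"ty": -1.85,"tz": -0.05,"hand": -1},{"rx": 0,"ry": 0,"rz": 0.393,"tx": -0.69,"ty": -2.12,"tz": -0.05,"hand": -1},{"rx": 0,"ry": 0,"rz": 0.393,"tx": -0.69,"ty": -2.12,"tz": -0.05,"hand": -1}]'

```text
time: 11.1
ee_pos: [0.4588, -0.1202, 0.0595]
eef_rot: [[0.999, 0.033, -0.001], [0.033, -0.999, 0.0], [-0.001, -0.0, -1.0]]
ft_force: [-4.5, -1.9, 7.1]
finger_gap: 0.0123
grasp_force: 51.1
```

```bash
cat > cad.py <<'E'
from h import *
im,d,P=grab('top');s=get_state();print(s['ee_pos'],s['ft_force'],s['finger_gap'])
c=im.astype(int)
m=(P[...,2]>.036)&(P[...,2]<.052)&(c[...,2]>150)&(c[...,2]-c[...,0]>35)&(abs(P[...,0]-.46)<.1)&(P[...,1]<.29)&(P[...,1]>-.13)
n,l,st,_=cv2.connectedComponentsWithStats(m.astype(np.uint8));k=1+st[1:,4].argmax();t=P[l==k]
r=cv2.minAreaRect((t[:,:2]*1000).astype(np.float32));print(n,len(t),r)
# front edge: max y per image row
E=[]
for v in range(420):
    w=np.where(l[v]==k)[0]
    if len(w)>4:E.append(P[v,w[0]])
E=np.array(E);g=np.ones(len(E),bool)
for _ in range(6):
    a,b=np.polyfit(E[g,0]-.455,E[g,1],1);g=abs(E[:,1]-a*(E[:,0]-.455)-b)<.004
print('front y',b,'yaw',np.degrees(np.arctan(a)),'x range',E[g,0].min(),E[g,0].max(),g.sum())
q=(P[...,2]>.06)&(P[...,2]<.078)&(abs(P[...,0]-.455)<.04)&(abs(P[...,1]-b)<.02);print('pin',q.sum(),P[q].mean(0) if q.any() else 0)
E
python3 cad.py
```

```text
[ 0.45885065 -0.12021795  0.05951604] [-5.72174082 -2.18234597  6.89757218] 0.012541523257361228
8 831 ((449.6754150390625, -30.899993896484375), (115.41374969482422, 128.5426483154297), 6.14247465133667)
front y 0.03330978760620461 yaw 6.133385007246069 x range 0.3879302313428014 0.49890607669051945 34
pin 14 [0.4437349  0.02248315 0.06670968]
```

Emit:
step_arm --rows '[{"rx": 0,"ry": 0,"rz": 0,"tx": 0,"ty": 0,"tz": -0.15,"hand": -1},{"rx": 0,"ry": 0,"rz": 0,"tx": 0,"ty": 0,"tz": -0.25,"hand": -1},{"rx": 0,"ry": 0,"rz": 0.03,"tx": 0,"ty": -0.5,"tz": -0.25,"hand": -1},{"rx": 0,"ry": 0,"rz": 0.06,"tx": 0,"ty": -1,"tz": -0.25,"hand": -1},{"rx": 0,"ry": 0,"rz": 0.09,"tx": 0,"ty": -1.5,"tz": -0.25,"hand": -1},{"rx": 0,"ry": 0,"rz": 0.1,"tx": 0,"ty": -2,"tz": -0.25,"hand": -1},{"rx": 0,"ry": 0,"rz": 0.1,"tx": 0,"ty": -2.5,"tz": -0.25,"hand": -1},{"rx": 0,"ry": 0,"rz": 0.1,"tx": 0,"ty": -3,"tz": -0.25,"hand": -1},{"rx": 0,"ry": 0,"rz": 0.1,"tx": 0,"ty": -3,"tz": -0.25,"hand": -1}]' --squeeze 60

```text
time: 12.28
ee_pos: [0.4557, -0.092, 0.0615]
eef_rot: [[0.998, -0.068, -0.004], [-0.068, -0.998, -0.002], [-0.004, 0.002, -1.0]]
ft_force: [-18.5, -14.2, 3.8]
finger_gap: 0.0122
grasp_force: 61.0
```

```bash
python3 cad.py
```

```text
[ 0.4556609  -0.09202761  0.06152033] [-17.900162   -14.71498178   4.52068584] 0.012134461556059786
8 828 ((461.0839538574219, -3.2138900756835938), (128.04220581054688, 129.7294464111328), 0.16579638421535492)Traceback (most recent call last):
  File "cad.py", line 14, in <module>
    a,b=np.polyfit(E[g,0]-.455,E[g,1],1);g=abs(E[:,1]-a*(E[:,0]-.455)-b)<.004
        ~~~~~~~~~~^^^^^^^^^^^^^^^^^^^^^^
    raise TypeError("expected non-empty vector for x")
TypeError: expected non-empty vector for x
```

Run:
```python
from h import *
im,d,P=grab('top');im2,_,_=grab('side')
cv2.imwrite('pics/p4.png',np.hstack([cv2.resize(im[195:305,310:440],None,fx=3.4,fy=3.4),cv2.resize(im2[120:230,250:350],None,fx=3.4,fy=3.4)]))
m=(P[...,2]>.09)&(P[...,2]<.118)&(P[...,0]>.5)&(abs(P[...,1]+.02)<.08);t=P[m];print(cv2.minAreaRect((t[:,:2]*1000).astype(np.float32)))
```

```text
((757.224365234375, -19.983367919921875), (159.66940307617188, 448.4603576660156), 89.96951293945312)
```

View pics/p4.png

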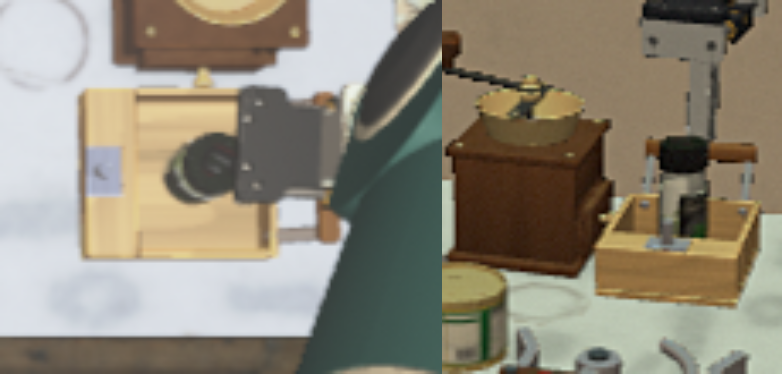

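The caddy's +x wall touches the mill's drawer knob (left crop, about (204,85)). I'll back off in −x, then go on.

Emit:
step_arm --rows '[{"rx": 0,"ry": 0,"rz": 0,"tx": -0.4,"ty": 0.1,"tz": 0,"hand": -1},{"rx": 0,"ry": 0,"rz": 0,"tx": -0.8,"ty": 0.1,"tz": 0,"hand": -1},{"rx": 0,"ry": 0,"rz": 0,"tx": -1.2,"ty": 0.1,"tz": 0,"hand": -1},{"rx": 0,"ry": 0,"rz": 0,"tx": -1.2,"ty": 0.1,"tz": 0,"hand": -1}]'

```text
time: 12.92
ee_pos: [0.4463, -0.0903, 0.0621]
eef_rot: [[0.998, -0.065, 0.0], [-0.065, -0.998, 0.0], [0.0, -0.0, -1.0]]
ft_force: [-0.5, -0.4, -4.4]
finger_gap: 0.0123
grasp_force: 60.1
```

```bash
sed -i 's/E\[g,0\]-.455,E\[g,1\],1/E[g,0]-.455,E[g,1],1/; s/^g=np.*//; s/;g=np.ones(len(E),bool)/;g=abs(E[:,1]-np.nanpercentile(E[:,1],70))<.008/' cad.py; python3 cad.py
```

```text
[ 0.44646041 -0.09034309  0.06207448] [-1.20614041  0.96254105 -3.96900344] 0.012092554297415061
10 826 ((451.43353271484375, -2.3054962158203125), (129.83782958984375, 116.12954711914062), 87.11756134033203)
front y 0.061524972038952006 yaw -3.0190516921755517 x range 0.3970629301387157 0.510469146428776 35
pin 18 [0.45374493 0.05287833 0.0671192 ]
```

Emit:
step_arm --rows '[{"rx": 0,"ry": 0,"rz": -0.01,"tx": 0,"ty": -1,"tz": 0,"hand": -1},{"rx": 0,"ry": 0,"rz": -0.02,"tx": 0,"ty": -2,"tz": 0,"hand": -1},{"rx": 0,"ry": 0,"rz": -0.03,"tx": 0,"ty": -3,"tz": 0,"hand": -1},{"rx": 0,"ry": 0,"rz": -0.04,"tx": 0,"ty": -4,"tz": 0,"hand": -1},{"rx": 0,"ry": 0,"rz": -0.05,"tx": 0,"ty": -5,"tz": 0,"hand": -1},{"rx": 0,"ry": 0,"rz": -0.06,"tx": 0,"ty": -6,"tz": 0,"hand": -1},{"rx": 0,"ry": 0,"rz": -0.07,"tx": 0,"ty": -7,"tz": 0,"hand": -1},{"rx": 0,"ry": 0,"rz": -0.08,"tx": 0,"ty": -8,"tz": 0,"hand": -1},{"rx": 0,"ry": 0,"rz": -0.085,"tx": 0,"ty": -9,"tz": 0,"hand": -1},{"rx": 0,"ry": 0,"rz": -0.09,"tx": 0,"ty": -10,"tz": 0,"hand": -1},{"rx": 0,"ry": 0,"rz": -0.09,"tx": 0,"ty": -11,"tz": 0,"hand": -1},{"rx": 0,"ry": 0,"rz": -0.09,"tx": 0.05,"ty": -12,"tz": 0,"hand": -1},{"rx": 0,"ry": 0,"rz": -0.09,"tx": 0.05,"ty": -12,"tz": 0,"hand": -1},{"rx": 0,"ry": 0,"rz": -0.09,"tx": 0.05,"ty": -12,"tz": 0,"hand": -1}]'

```text
time: 14.72
ee_pos: [0.4544, 0.0296, 0.0618]
eef_rot: [[1.0, 0.025, -0.001], [0.025, -1.0, 0.001], [-0.001, -0.001, -1.0]]
ft_force: [0.2, 2.2, -5.3]
finger_gap: 0.0118
grasp_force: 60.0
```

```bash
python3 cad.py
```

```text
[0.45441781 0.02938548 0.06186435] [-0.24130096  3.56223321 -4.93685065] 0.012398098234919809
10 836 ((452.31390380859375, 117.47006225585938), (116.00968170166016, 128.21807861328125), 1.2890123128890991)
front y 0.1808320719486418 yaw 1.528510945490576 x range 0.39447430760193203 0.507962951967766 35
pin 15 [0.44989888 0.17270033 0.06668602]
```

Emit:
step_arm --rows '[{"rx": 0,"ry": 0,"rz": -0.01,"tx": 0,"ty": -0.7,"tz": 0,"hand": -1},{"rx": 0,"ry": 0,"rz": -0.01,"tx": 0,"ty": -1.4,"tz": 0,"hand": -1},{"rx": 0,"ry": 0,"rz": -0.01,"tx": 0,"ty": -2.1,"tz": 0,"hand": -1},{"rx": 0,"ry": 0,"rz": -0.01,"tx": -0.03,"ty": -2.8,"tz": 0,"hand": -1},{"rx": 0,"ry": 0,"rz": -0.01,"tx": -0.03,"ty": -3.5,"tz": 0,"hand": -1},{"rx": 0,"ry": 0,"rz": -0.01,"tx": -0.04,"ty": -4.2,"tz": 0,"hand": -1},{"rx": 0,"ry": 0,"rz": -0.01,"tx": -0.05,"ty": -4.9,"tz": 0,"hand": -1},{"rx": 0,"ry": 0,"rz": -0.01,"tx": -0.06,"ty": -5.6,"tz": 0,"hand": -1},{"rx": 0,"ry": 0,"rz": -0.01,"tx": -0.06,"ty": -6,"tz": 0,"hand": -1},{"rx": 0,"ry": 0,"rz": -0.01,"tx": -0.07,"ty": -6.5,"tz": 0,"hand": -1},{"rx": 0,"ry": 0,"rz": -0.01,"tx": -0.07,"ty": -6.5,"tz": 0,"hand": -1}]'

```text
time: 16.15
ee_pos: [0.4522, 0.0948, 0.0619]
eef_rot: [[0.999, 0.036, -0.0], [0.036, -0.999, 0.0], [-0.0, -0.0, -1.0]]
ft_force: [-0.1, 1.7, -5.2]
finger_gap: 0.012
grasp_force: 60.0
```

```bash
python3 cad.py
```

```text
[0.45220409 0.09478629 0.06189593] [-0.25864447  2.03876871 -5.96155245] 0.01242486709412401
8 774 ((448.99676513671875, 188.58566284179688), (117.81004333496094, 116.41323852539062), 0.38200363516807556)
front y 0.24594001015016953 yaw 1.8455323865473656 x range 0.392035591482912 0.5024588986897227 34
pin 16 [0.44341502 0.24012076 0.06630836]
```

Emit:
step_arm --rows '[{"rx": 0,"ry": 0,"rz": 0,"tx": 0,"ty": -0.5,"tz": 0.05,"hand": -1},{"rx": 0,"ry": 0,"rz": 0,"tx": 0,"ty": -1,"tz": 0.1,"hand": -1},{"rx": 0,"ry": 0,"rz": 0,"tx": 0,"ty": -1.5,"tz": 0.1,"hand": -1},{"rx": 0,"ry": 0,"rz": 0,"tx": 0,"ty": -2,"tz": 0.15,"hand": -1},{"rx": 0,"ry": 0,"rz": 0,"tx": 0,"ty": -2.2,"tz": 0.2,"hand": -1},{"rx": 0,"ry": 0,"rz": 0,"tx": 0,"ty": -2.2,"tz": 0.2,"hand": -1}]'

```text
time: 16.95
ee_pos: [0.4515, 0.1165, 0.0599]
eef_rot: [[0.999, 0.035, -0.0], [0.035, -0.999, 0.0], [-0.0, -0.0, -1.0]]
ft_force: [0.9, 0.6, -4.1]
finger_gap: 0.0121
grasp_force: 60.0
```

Emit:
step_arm --rows '[{"rx": 0,"ry": 0,"rz": 0,"tx": 0,"ty": -0.1,"tz": 0,"hand": -1},{"rx": 0,"ry": 0,"rz": 0,"tx": 0,"ty": -0.2,"tz": 0,"hand": -1},{"rx": 0,"ry": 0,"rz": 0,"tx": 0,"ty": -0.2,"tz": 0,"hand": -1}]'

```text
time: 17.32
ee_pos: [0.4515, 0.1179, 0.06]
eef_rot: [[0.999, 0.035, 0.0], [0.035, -0.999, -0.0], [0.0, 0.0, -1.0]]
ft_force: [0.1, -4.1, -0.8]
finger_gap: 0.0122
grasp_force: 60.0
```

Emit:
step_arm --rows '[{"rx": 0,"ry": 0,"rz": 0,"tx": 0,"ty": -0.1,"tz": 0,"hand": -1},{"rx": 0,"ry": 0,"rz": 0,"tx": 0,"ty": -0.2,"tz": 0,"hand": -1},{"rx": 0,"ry": 0,"rz": 0,"tx": 0,"ty": -0.2,"tz": 0,"hand": -1}]'

```text
time: 17.7
ee_pos: [0.4515, 0.1198, 0.06]
eef_rot: [[0.999, 0.035, 0.0], [0.035, -0.999, -0.0], [0.0, 0.0, -1.0]]
ft_force: [-0.0, -5.1, -1.1]
finger_gap: 0.0121
grasp_force: 60.0
```

Emit:
step_arm --rows '[{"rx": 0,"ry": 0,"rz": 0,"tx": 0,"ty": -0.1,"tz": 0,"hand": -1},{"rx": 0,"ry": 0,"rz": 0,"tx": 0,"ty": -0.1,"tz": 0.05,"hand": -1},{"rx": 0,"ry": 0,"rz": 0,"tx": 0,"ty": -0.1,"tz": 0.05,"hand": -0.2},{"rx": 0,"ry": 0,"rz": 0,"tx": 0,"ty": -0.1,"tz": 0.05,"hand": -0.2},{"rx": 0,"ry": 0,"rz": 0,"tx": 0,"ty": -0.1,"tz": 0.05,"hand": -0.2},{"rx": 0,"ry": 0,"rz": 0,"tx": 0,"ty": -0.1,"tz": -3,"hand": -0.2},{"rx": 0,"ry": 0,"rz": 0,"tx": 0,"ty": -0.1,"tz": -7,"hand": -0.2},{"rx": 0,"ry": 0,"rz": 0,"tx": 0,"ty": -0.1,"tz": -11,"hand": -0.2},{"rx": 0,"ry": 0,"rz": 0,"tx": 0,"ty": -0.1,"tz": -13,"hand": -0.2},{"rx": 0,"ry": 0,"rz": 0,"tx": 0,"ty": -0.1,"tz": -13,"hand": -0.2}]'

```text
time: 18.95
ee_pos: [0.4519, 0.1218, 0.1909]
eef_rot: [[0.999, 0.036, 0.002], [0.036, -0.999, 0.002], [0.002, -0.002, -1.0]]
ft_force: [-0.7, 0.1, 0.2]
finger_gap: 0.0378
grasp_force: 0.0
```

```bash
python3 - <<'E'
from h import *
s=get_state();print(s['time'])
rel([.4536,.378,.19],-8.6)
E
python3 cad.py
```

```text
18.95
cm [  1.08 -25.6    0.14] rz -1.385 curyaw -87.96
[0.45135043 0.12161635 0.18991855] [-0.44140856 -0.33990761 -0.09772041] 0.037534099375964934
5 726 ((448.5428466796875, 208.869873046875), (115.81523895263672, 129.37869262695312), 2.418652296066284)
front y 0.2726546788497658 yaw 1.9672323521346236 x range 0.3897155791342737 0.5027657369696148 30
pin 17 [0.44281853 0.26245433 0.06691407]
```

Emit:
step_arm --rows '[{"rx": 0,"ry": 0,"rz": -0.15,"tx": 0.1,"ty": -3,"tz": 0,"hand": -0.2},{"rx": 0,"ry": 0,"rz": -0.3,"tx": 0.2,"ty": -6,"tz": 0,"hand": -0.2},{"rx": 0,"ry": 0,"rz": -0.45,"tx": 0.4,"ty": -9,"tz": 0,"hand": -0.2},{"rx": 0,"ry": 0,"rz": -0.6,"tx": 0.5,"ty": -12,"tz": 0,"hand": -0.2},{"rx": 0,"ry": 0,"rz": -0.75,"tx": 0.6,"ty": -15,"tz": 0,"hand": -0.2},{"rx": 0,"ry": 0,"rz": -0.9,"tx": 0.8,"ty": -18,"tz": 0,"hand": -0.2},{"rx": 0,"ry": 0,"rz": -1.05,"tx": 0.9,"ty": -21,"tz": 0,"hand": -0.2},{"rx": 0,"ry": 0,"rz": -1.2,"tx": 1,"ty": -24,"tz": 0,"hand": -0.2},{"rx": 0,"ry": 0,"rz": -1.35,"tx": 1.1,"ty": -25.6,"tz": 0,"hand": -0.2},{"rx": 0,"ry": 0,"rz": -1.385,"tx": 1.1,"ty": -25.6,"tz": 0,"hand": -0.2},{"rx": 0,"ry": 0,"rz": -1.385,"tx": 1.1,"ty": -25.6,"tz": 0,"hand": -0.2}]'

```text
time: 20.38
ee_pos: [0.4536, 0.3761, 0.1892]
eef_rot: [[0.154, 0.988, -0.001], [0.988, -0.154, -0.001], [-0.001, -0.001, -1.0]]
ft_force: [-0.3, 0.5, -0.7]
finger_gap: 0.0376
grasp_force: 0.0
```

Run:
```python
from h import *
s=get_state();print(s['time'],s['ee_pos'])
im,d,P=grab('wrist','w5.png')
m=(P[...,2]>.066)&(P[...,2]<.08)&(np.hypot(P[...,0]-.4536,P[...,1]-.378)<.05)
t=P[m];print(len(t))
if len(t)>20:
    a,b=np.polyfit(t[:,1]-.378,t[:,0],1);print('x at y=.378',b,'angle',90-np.degrees(np.arctan(a)),t.min(0),t.max(0))
m=(P[...,2]>.09)&(P[...,2]<.11)&(np.hypot(P[...,0]-.458,P[...,1]-.405)<.03);print('knob',m.sum(),P[m].mean(0))
```

```text
20.375 [0.45358521 0.37609702 0.18922171]
816
x at y=.378 0.45316009268207724 angle 82.67968075993213 [0.43552037 0.32807179 0.06669693] [0.46134015 0.39325158 0.07477657]
knob 531 [0.45764361 0.40786594 0.09766358]
```

View pics/w5.png

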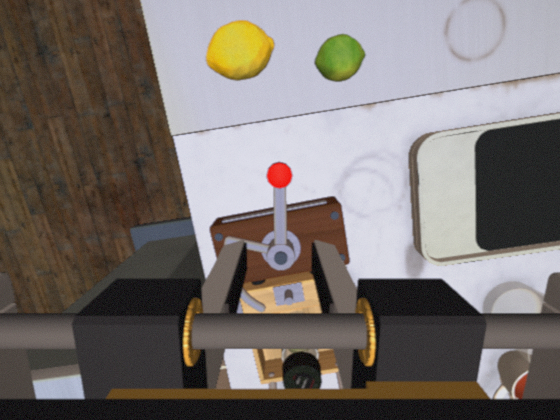

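The lever lies centred between the fingers in the wrist view (knob (279,175), hub (281,250)). I'll descend, pinch the bar lightly and start the turn.

Emit:
step_arm --rows '[{"rx": 0,"ry": 0,"rz": 0,"tx": 0,"ty": 0,"tz": 4,"hand": -0.2},{"rx": 0,"ry": 0,"rz": 0,"tx": 0,"ty": 0,"tz": 8,"hand": -0.2},{"rx": 0,"ry": 0,"rz": 0,"tx": 0,"ty": 0,"tz": 11,"hand": -0.2},{"rx": 0,"ry": 0,"rz": 0,"tx": 0,"ty": 0,"tz": 13.1,"hand": -0.2},{"rx": 0,"ry": 0,"rz": 0,"tx": 0,"ty": 0,"tz": 13.1,"hand": -0.2},{"rx": 0,"ry": 0,"rz": 0,"tx": 0,"ty": 0,"tz": 13.1,"hand": -1},{"rx": 0,"ry": 0,"rz": 0,"tx": 0,"ty": 0,"tz": 13.1,"hand": -1},{"rx": 0,"ry": 0,"rz": 0,"tx": 0,"ty": 0,"tz": 13.1,"hand": -1},{"rx": 0,"ry": 0,"rz": 0,"tx": 0,"ty": 0,"tz": 13.1,"hand": -1}]' --squeeze 20

```text
time: 21.55
ee_pos: [0.4535, 0.3774, 0.0592]
eef_rot: [[0.15, 0.989, 0.0], [0.989, -0.15, 0.0], [0.0, 0.0, -1.0]]
ft_force: [1.0, 0.2, -0.5]
finger_gap: 0.0018
grasp_force: 0.0
```

Emit:
step_arm --rows '[{"rx": 0,"ry": 0,"rz": -0.1,"tx": -0.03,"ty": -0.58,"tz": 0,"hand": -1},{"rx": 0,"ry": 0,"rz": -0.2,"tx": -0.12,"ty": -1.16,"tz": 0,"hand": -1},{"rx": 0,"ry": 0,"rz": -0.3,"tx": -0.26,"ty": -1.72,"tz": 0,"hand": -1},{"rx": 0,"ry": 0,"rz": -0.4,"tx": -0.46,"ty": -2.27,"tz": 0,"hand": -1},{"rx": 0,"ry": 0,"rz": -0.5,"tx": -0.71,"ty": -2.8,"tz": 0,"hand": -1},{"rx": 0,"ry": 0,"rz": -0.6,"tx": -1.02,"ty": -3.29,"tz": 0,"hand": -1},{"rx": 0,"ry": 0,"rz": -0.6,"tx": -1.02,"ty": -3.29,"tz": 0,"hand": -1}]'

```text
time: 22.42
ee_pos: [0.4193, 0.3721, 0.0591]
eef_rot: [[-0.434, 0.901, -0.0], [0.901, 0.434, 0.0], [0.0, -0.0, -1.0]]
ft_force: [-0.0, 0.1, 0.3]
finger_gap: 0.001
grasp_force: 0.0
```

Run:
```python
from h import *
im,d,P=grab('side');im2,d2,P2=grab('top')
a=cv2.resize(im[190:290,240:350],(420,382),interpolation=cv2.INTER_CUBIC);b=cv2.resize(im2[205:295,165:265],(380,382))
cv2.imwrite('pics/p6.png',np.hstack([a,b]))
m=(P2[...,2]>.088)&(P2[...,2]<.11)&(im2[...,2]>150)&(im2[...,1]<90);print('knob top',m.sum(),P2[m].mean(0))
m=(P[...,2]>.07)&(P[...,2]<.11)&(im[...,2]>120)&(im[...,1]<70);print('knob side',m.sum(),P[m].mean(0))
```

```text
knob top 0 [nan nan nan]
knob side 74 [0.45708439 0.41417713 0.09667309]<stdin>:5: RuntimeWarning: Mean of empty slice.
  ret = um.true_divide(
```

View pics/p6.png

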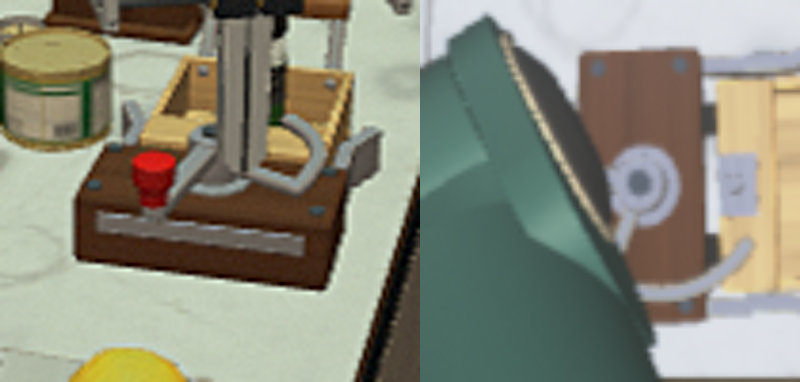

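The lever did not move. The fingers shut beside or through it, because the pads sat too high on the bar. I'll lift, go back, and pinch with the grasp point nearer the bar's mid-height (TCP at about 0.050).

Emit:
step_arm --rows '[{"rx": 0,"ry": 0,"rz": 0,"tx": 0,"ty": 0,"tz": -4,"hand": -1},{"rx": 0,"ry": 0,"rz": 0,"tx": 0,"ty": 0,"tz": -8,"hand": -0.2},{"rx": 0,"ry": 0,"rz": 0.15,"tx": -0.3,"ty": 1,"tz": -8,"hand": -0.2},{"rx": 0,"ry": 0,"rz": 0.3,"tx": -0.5,"ty": 2,"tz": -8,"hand": -0.2},{"rx": 0,"ry": 0,"rz": 0.45,"tx": -0.8,"ty": 3,"tz": -8,"hand": -0.2},{"rx": 0,"ry": 0,"rz": 0.6,"tx": -1,"ty": 3.3,"tz": -8,"hand": -0.2},{"rx": 0,"ry": 0,"rz": 0.6,"tx": -1,"ty": 3.3,"tz": -8,"hand": -0.2},{"rx": 0,"ry": 0,"rz": 0.6,"tx": -1,"ty": 3.3,"tz": -4,"hand": -0.2},{"rx": 0,"ry": 0,"rz": 0.6,"tx": -1,"ty": 3.3,"tz": -1,"hand": -0.2},{"rx": 0,"ry": 0,"rz": 0.6,"tx": -1,"ty": 3.3,"tz": 0.5,"hand": -0.2},{"rx": 0,"ry": 0,"rz": 0.6,"tx": -1,"ty": 3.3,"tz": 0.9,"hand": -0.2},{"rx": 0,"ry": 0,"rz": 0.6,"tx": -1,"ty": 3.3,"tz": 0.9,"hand": -0.2}]'

```text
time: 24.02
ee_pos: [0.4539, 0.3777, 0.0506]
eef_rot: [[0.15, 0.989, 0.001], [0.989, -0.15, 0.0], [0.001, 0.001, -1.0]]
ft_force: [-0.2, 0.6, 0.5]
finger_gap: 0.038
grasp_force: 0.0
```

Emit:
step_arm --rows '[{"rx": 0,"ry": 0,"rz": 0,"tx": 0,"ty": 0,"tz": 0,"hand": -1},{"rx": 0,"ry": 0,"rz": 0,"tx": 0,"ty": 0,"tz": 0,"hand": -1},{"rx": 0,"ry": 0,"rz": 0,"tx": 0,"ty": 0,"tz": 0,"hand": -1},{"rx": 0,"ry": 0,"rz": 0,"tx": 0,"ty": 0,"tz": 0,"hand": -1}]' --squeeze 20

```text
time: 24.52
ee_pos: [0.4535, 0.3775, 0.0501]
eef_rot: [[0.15, 0.989, 0.0], [0.989, -0.15, 0.0], [0.0, 0.0, -1.0]]
ft_force: [-1.1, -0.8, 0.5]
finger_gap: 0.0021
grasp_force: 0.0
```

```bash
cat > kn.py <<'E'
from h import *
for n in('side','top','wrist'):
    im,d,P=grab(n)
    h=cv2.cvtColor(im,cv2.COLOR_BGR2HSV)
    m=((h[...,0]<6)|(h[...,0]>174))&(h[...,1]>180)&(h[...,2]>90)&(np.hypot(P[...,0]-.4446,P[...,1]-.3185)<.12)
    if m.sum()<4: print(n,'no knob');continue
    t=P[m];print(n,'knob',m.sum(),np.round(t.min(0),3),np.round(t.max(0),3),np.round(np.median(t,0),3))
    if n=='side':
        b=(P[...,2]>.055)&(P[...,2]<.08)&(np.hypot(P[...,0]-.4446,P[...,1]-.3185)<.09)&(P[...,1]>.335);t=P[b];print('bar side',len(t),np.round(t[::max(1,len(t)//12)],3).tolist())
s=get_state();print(s['time'],s['ee_pos'],s['finger_gap'],s['ft_force'])
E
python3 kn.py
```

```text
side knob 118 [0.446 0.403 0.075] [0.468 0.423 0.102] [0.456 0.416 0.094]
bar side 147 [[0.446, 0.335, 0.076], [0.437, 0.336, 0.07], [0.422, 0.335, 0.064], [0.446, 0.338, 0.057], [0.45, 0.389, 0.08], [0.409, 0.341, 0.062], [0.448, 0.381, 0.074], [0.4, 0.344, 0.062], [0.409, 0.339, 0.056], [0.452, 0.392, 0.074], [0.388, 0.346, 0.06], [0.45, 0.398, 0.073], [0.449, 0.401, 0.067]]
top no knob
wrist knob 1627 [0.447 0.397 0.09 ] [0.469 0.419 0.101] [0.458 0.409 0.098]
24.675 [0.45347326 0.3774739  0.04995315] 0.0005300734856791529 [-0.26514893 -0.36558684 -0.02070545]
```

The pads closed straight through the bar with no force and the lever stayed put, so pinching it does nothing. I'll try a shut-finger push from its +x side instead.

Emit:
step_arm --rows '[{"rx": 0,"ry": 0,"rz": 0,"tx": 0,"ty": 0,"tz": -4,"hand": -1},{"rx": 0,"ry": 0,"rz": 0,"tx": 0,"ty": 0,"tz": -8,"hand": -1},{"rx": 0,"ry": 0,"rz": 0,"tx": 0.5,"ty": 3.5,"tz": -8,"hand": -1},{"rx": 0,"ry": 0,"rz": 0,"tx": 0.5,"ty": 3.5,"tz": -8,"hand": -1},{"rx": 0,"ry": 0,"rz": 0,"tx": 0.5,"ty": 3.5,"tz": -4,"hand": -1},{"rx": 0,"ry": 0,"rz": 0,"tx": 0.5,"ty": 3.5,"tz": -0.5,"hand": -1},{"rx": 0,"ry": 0,"rz": 0,"tx": 0.5,"ty": 3.5,"tz": -0.4,"hand": -1},{"rx": 0,"ry": 0,"rz": 0,"tx": 0.5,"ty": 3,"tz": -0.4,"hand": -1},{"rx": 0,"ry": 0,"rz": 0,"tx": 0.5,"ty": 2.5,"tz": -0.4,"hand": -1},{"rx": 0,"ry": 0,"rz": 0,"tx": 0.5,"ty": 2,"tz": -0.4,"hand": -1},{"rx": 0,"ry": 0,"rz": 0,"tx": 0.5,"ty": 1.6,"tz": -0.4,"hand": -1},{"rx": 0,"ry": 0,"rz": 0,"tx": 0.5,"ty": 1.2,"tz": -0.4,"hand": -1},{"rx": 0,"ry": 0,"rz": 0,"tx": 0.5,"ty": 0.8,"tz": -0.4,"hand": -1},{"rx": 0,"ry": 0,"rz": 0,"tx": 0.5,"ty": 0.8,"tz": -0.4,"hand": -1}]'

```text
time: 26.42
ee_pos: [0.4619, 0.3814, 0.054]
eef_rot: [[0.15, 0.989, -0.0], [0.989, -0.15, -0.0], [-0.0, -0.0, -1.0]]
ft_force: [0.4, 0.3, 0.5]
finger_gap: 0.0005
grasp_force: 0.0
```

```bash
python3 kn.py
```

```text
side knob 115 [0.447 0.398 0.074] [0.468 0.422 0.102] [0.456 0.416 0.096]
bar side 185 [[0.442, 0.335, 0.076], [0.453, 0.346, 0.073], [0.439, 0.339, 0.069], [0.445, 0.36, 0.073], [0.437, 0.336, 0.06], [0.439, 0.336, 0.057], [0.445, 0.366, 0.069], [0.392, 0.34, 0.064], [0.403, 0.341, 0.06], [0.407, 0.341, 0.057], [0.447, 0.378, 0.068], [0.397, 0.346, 0.056], [0.45, 0.398, 0.068]]
top no knob
wrist knob 1548 [0.447 0.396 0.09 ] [0.469 0.419 0.101] [0.458 0.409 0.098]
26.575 [0.46230997 0.38112212 0.05395274] 0.0007749754788533474 [0.71195266 0.35948697 0.05030205]
```

Emit:
step_arm --rows '[{"rx": 0,"ry": 0,"rz": 0,"tx": 0,"ty": -0.4,"tz": 0,"hand": -1},{"rx": 0,"ry": 0,"rz": 0,"tx": 0,"ty": -0.8,"tz": 0,"hand": -1},{"rx": 0,"ry": 0,"rz": 0,"tx": 0,"ty": -1.2,"tz": 0,"hand": -1},{"rx": 0,"ry": 0,"rz": 0,"tx": 0,"ty": -1.2,"tz": 0,"hand": -1}]'

```text
time: 27.08
ee_pos: [0.4499, 0.3832, 0.054]
eef_rot: [[0.15, 0.989, -0.0], [0.989, -0.15, 0.0], [0.0, -0.0, -1.0]]
ft_force: [0.5, 0.0, 0.3]
finger_gap: 0.0004
grasp_force: 0.0
```

```bash
python3 kn.py
python3 - <<'E'
from h import *
im,d,P=grab('wrist');im2,_,_=grab('side')
cv2.imwrite('pics/p7.png',np.hstack([cv2.resize(im[120:330,170:390],(400,382)),cv2.resize(im2[190:290,240:350],(400,364),interpolation=cv2.INTER_CUBIC)[:364].copy() if 0 else cv2.resize(im2[190:290,240:350],(400,382),interpolation=cv2.INTER_CUBIC)]))
E
```

```text
side knob 118 [0.447 0.297 0.046] [0.491 0.422 0.103] [0.457 0.416 0.095]
bar side 127 [[0.444, 0.336, 0.074], [0.443, 0.35, 0.069], [0.446, 0.364, 0.07], [0.412, 0.338, 0.062], [0.414, 0.337, 0.059], [0.39, 0.337, 0.063], [0.406, 0.343, 0.061], [0.386, 0.335, 0.06], [0.402, 0.344, 0.06], [0.448, 0.388, 0.073], [0.389, 0.344, 0.059], [0.39, 0.347, 0.058], [0.45, 0.407, 0.073]]
top no knob
wrist knob 1554 [0.447 0.396 0.09 ] [0.469 0.419 0.101] [0.458 0.409 0.098]
27.225 [0.45041286 0.38300679 0.05399303] 0.0008243057251313139 [ 0.32362216  0.23919391 -0.32438466]
```

View pics/p7.png

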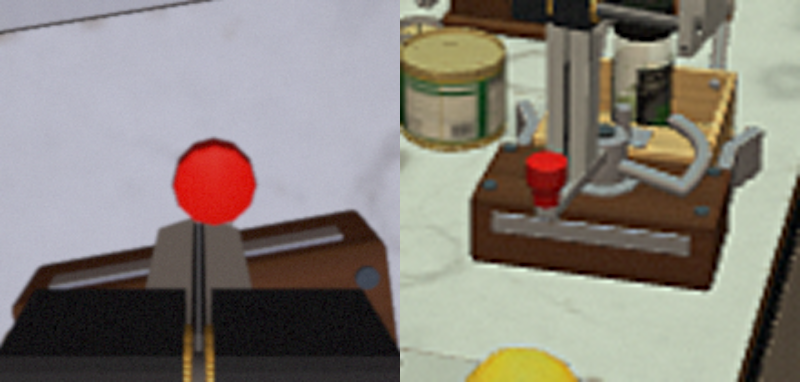

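The wrist view shows the shut fingers overlapping the bar with no contact, and the knob is unmoved. The bar is evidently not solid to the fingers. I'll try gripping the knob instead.

Emit:
step_arm --rows '[{"rx": 0,"ry": 0,"rz": 0,"tx": 0,"ty": 0,"tz": -4,"hand": -1},{"rx": 0,"ry": 0,"rz": 0,"tx": 0,"ty": 0,"tz": -8,"hand": 0},{"rx": 0,"ry": 0,"rz": 0,"tx": 2.5,"ty": 0.4,"tz": -8,"hand": 0},{"rx": 0,"ry": 0,"rz": 0,"tx": 2.5,"ty": 0.4,"tz": -8,"hand": 0},{"rx": 0,"ry": 0,"rz": 0,"tx": 2.5,"ty": 0.4,"tz": -8,"hand": 0},{"rx": 0,"ry": 0,"rz": 0,"tx": 2.5,"ty": 0.4,"tz": -4,"hand": 0},{"rx": 0,"ry": 0,"rz": 0,"tx": 2.5,"ty": 0.4,"tz": -1.6,"hand": 0},{"rx": 0,"ry": 0,"rz": 0,"tx": 2.5,"ty": 0.4,"tz": -1.6,"hand": 0},{"rx": 0,"ry": 0,"rz": 0,"tx": 2.5,"ty": 0.4,"tz": -1.6,"hand": -1},{"rx": 0,"ry": 0,"rz": 0,"tx": 2.5,"ty": 0.4,"tz": -1.6,"hand": -1},{"rx": 0,"ry": 0,"rz": 0,"tx": 2.5,"ty": 0.4,"tz": -1.6,"hand": -1},{"rx": 0,"ry": 0,"rz": 0,"tx": 2.5,"ty": 0.4,"tz": -1.6,"hand": -1},{"rx": 0,"ry": 0,"rz": 0,"tx": 2.5,"ty": 0.4,"tz": -1.6,"hand": -1}]' --squeeze 20

```text
time: 28.95
ee_pos: [0.4584, 0.4075, 0.0706]
eef_rot: [[0.15, 0.989, 0.001], [0.989, -0.15, 0.001], [0.001, 0.001, -1.0]]
ft_force: [-0.3, 0.6, 7.3]
finger_gap: 0.0219
grasp_force: 20.0
```

The knob is gripped (gap 22 mm, 20 N). Turning it along the arc.

Emit:
step_arm --rows '[{"rx": 0,"ry": 0,"rz": -0.1,"tx": -0.04,"ty": -0.88,"tz": 0,"hand": -1},{"rx": 0,"ry": 0,"rz": -0.2,"tx": -0.18,"ty": -1.75,"tz": 0,"hand": -1},{"rx": 0,"ry": 0,"rz": -0.3,"tx": -0.39,"ty": -2.6,"tz": 0,"hand": -1},{"rx": 0,"ry": 0,"rz": -0.4,"tx": -0.69,"ty": -3.43,"tz": 0,"hand": -1},{"rx": 0,"ry": 0,"rz": -0.5,"tx": -1.08,"ty": -4.22,"tz": 0,"hand": -1},{"rx": 0,"ry": 0,"rz": -0.6,"tx": -1.54,"ty": -4.97,"tz": 0,"hand": -1},{"rx": 0,"ry": 0,"rz": -0.6,"tx": -1.54,"ty": -4.97,"tz": 0,"hand": -1}]' --squeeze 30

```text
time: 29.82
ee_pos: [0.4069, 0.3989, 0.0706]
eef_rot: [[-0.435, 0.9, 0.001], [0.9, 0.435, 0.0], [-0.0, 0.001, -1.0]]
ft_force: [1.3, -2.9, 5.0]
finger_gap: 0.0218
grasp_force: 30.0
```

```bash
python3 kn.py; python3 cad.py
```

```text
side knob 111 [0.394 0.395 0.075] [0.415 0.415 0.102] [0.404 0.408 0.094]
bar side 42 [[0.446, 0.335, 0.073], [0.451, 0.336, 0.065], [0.446, 0.336, 0.064], [0.444, 0.336, 0.062], [0.444, 0.336, 0.059], [0.446, 0.336, 0.056], [0.434, 0.357, 0.066], [0.43, 0.367, 0.069], [0.43, 0.366, 0.067], [0.426, 0.374, 0.069], [0.422, 0.381, 0.071], [0.419, 0.387, 0.072], [0.413, 0.402, 0.078], [0.413, 0.401, 0.073]]
top no knob
wrist knob 1293 [0.394 0.358 0.004] [0.438 0.411 0.102] [0.405 0.401 0.098]
29.975 [0.40722294 0.39905761 0.07055846] 0.021544073732655888 [ 1.41207821 -3.53393979  8.19172307]
[0.40725998 0.39905763 0.07054123] [ 1.02694034 -3.63466167  7.12594328] 0.02170695469415702
9 799 ((448.6012878417969, 208.67041015625), (116.3218994140625, 128.28250122070312), 2.752113103866577)
front y 0.27201408775859515 yaw 2.7725950451172587 x range 0.38970831060493605 0.5033561654390809 24
pin 47 [0.43436725 0.25877701 0.06352518]
```

Emit:
step_arm --rows '[{"rx": 0,"ry": 0,"rz": -0.1,"tx": -0.04,"ty": -0.88,"tz": 0,"hand": -1},{"rx": 0,"ry": 0,"rz": -0.2,"tx": -0.18,"ty": -1.75,"tz": 0,"hand": -1},{"rx": 0,"ry": 0,"rz": -0.3,"tx": -0.39,"ty": -2.6,"tz": 0,"hand": -1},{"rx": 0,"ry": 0,"rz": -0.4,"tx": -0.69,"ty": -3.43,"tz": 0,"hand": -1},{"rx": 0,"ry": 0,"rz": -0.5,"tx": -1.08,"ty": -4.22,"tz": 0,"hand": -1},{"rx": 0,"ry": 0,"rz": -0.6,"tx": -1.54,"ty": -4.97,"tz": 0,"hand": -1},{"rx": 0,"ry": 0,"rz": -0.6,"tx": -1.54,"ty": -4.97,"tz": 0,"hand": -1}]'

```text
time: 30.9
ee_pos: [0.3697, 0.3631, 0.0706]
eef_rot: [[-0.867, 0.498, 0.002], [0.498, 0.867, 0.0], [-0.001, 0.001, -1.0]]
ft_force: [5.0, -5.6, 4.7]
finger_gap: 0.0217
grasp_force: 30.0
```

```bash
python3 cad.py
```

```text
[0.36971975 0.36315325 0.07055451] [ 5.18433869 -4.3529192   4.81642401] 0.02198864267272904
11 763 ((451.2308654785156, 212.2096710205078), (130.15402221679688, 113.95652770996094), 89.9870834350586)
front y 0.27425027548549075 yaw 1.0211867752561208 x range 0.3942664708123727 0.5077970117777515 25
pin 137 [0.44979423 0.26513543 0.06337902]
```

Emit:
step_arm --rows '[{"rx": 0,"ry": 0,"rz": -0.1,"tx": -0.04,"ty": -0.88,"tz": 0,"hand": -1},{"rx": 0,"ry": 0,"rz": -0.2,"tx": -0.18,"ty": -1.75,"tz": 0,"hand": -1},{"rx": 0,"ry": 0,"rz": -0.3,"tx": -0.39,"ty": -2.6,"tz": 0,"hand": -1},{"rx": 0,"ry": 0,"rz": -0.4,"tx": -0.69,"ty": -3.43,"tz": 0,"hand": -1},{"rx": 0,"ry": 0,"rz": -0.5,"tx": -1.08,"ty": -4.22,"tz": 0,"hand": -1},{"rx": 0,"ry": 0,"rz": -0.5,"tx": -1.08,"ty": -4.22,"tz": 0,"hand": -1}]'

```text
time: 31.7
ee_pos: [0.3587, 0.3218, 0.0707]
eef_rot: [[-1.0, 0.021, 0.003], [0.022, 1.0, 0.002], [-0.003, 0.002, -1.0]]
ft_force: [8.8, -0.4, 1.0]
finger_gap: 0.0218
grasp_force: 30.0
```

Emit:
step_arm --rows '[{"rx": 0,"ry": 0,"rz": -0.03,"tx": 0,"ty": -0.26,"tz": 0,"hand": -1},{"rx": 0,"ry": 0,"rz": -0.06,"tx": -0.02,"ty": -0.53,"tz": 0,"hand": -1},{"rx": 0,"ry": 0,"rz": -0.06,"tx": -0.02,"ty": -0.53,"tz": 0,"hand": -1}]'

```text
time: 32.08
ee_pos: [0.3588, 0.3172, 0.0707]
eef_rot: [[-0.999, -0.038, 0.003], [-0.038, 0.999, 0.002], [-0.003, 0.002, -1.0]]
ft_force: [8.9, 1.8, -1.8]
finger_gap: 0.0219
grasp_force: 30.0
```

```bash
python3 cad.py;python3 kn.py
```

```text
[0.35876384 0.31720419 0.07072045] [ 8.68269604  1.56079484 -0.88559772] 0.02173194149170265
13 771 ((452.53973388671875, 216.70201110839844), (116.3488998413086, 129.53050231933594), 0.13820050656795502)
front y 0.2772139979378818 yaw -3.2793579173618426 x range 0.3942887959709678 0.5076444406454034 21
pin 155 [0.45488762 0.27003747 0.06304464]
side knob 48 [0.348 0.321 0.073] [0.367 0.335 0.108] [0.356 0.326 0.088]
bar side 29 [[0.453, 0.336, 0.075], [0.451, 0.335, 0.072], [0.446, 0.337, 0.074], [0.448, 0.336, 0.071], [0.451, 0.335, 0.068], [0.448, 0.336, 0.066], [0.439, 0.336, 0.067], [0.442, 0.335, 0.064], [0.443, 0.337, 0.062], [0.453, 0.337, 0.058], [0.448, 0.336, 0.059], [0.443, 0.337, 0.06], [0.448, 0.335, 0.056], [0.443, 0.337, 0.057], [0.439, 0.338, 0.056]]
top no knob
wrist knob 1390 [0.346 0.305 0.026] [0.392 0.331 0.103] [0.355 0.316 0.098]
32.275 [0.35877545 0.3172422  0.07073354] 0.02126765687332143 [ 9.01858728  0.18283263 -1.07423079]
```

Emit:
step_arm --rows '[{"rx": 0,"ry": 0,"rz": -0.02,"tx": 0.1,"ty": -0.2,"tz": 0,"hand": -1},{"rx": 0,"ry": 0,"rz": -0.03,"tx": 0.2,"ty": -0.4,"tz": 0,"hand": -1},{"rx": 0,"ry": 0,"rz": -0.03,"tx": 0.2,"ty": -0.4,"tz": 0,"hand": -1}]'

```text
time: 32.65
ee_pos: [0.3587, 0.3166, 0.0713]
eef_rot: [[-0.998, -0.068, 0.008], [-0.068, 0.998, 0.008], [-0.008, 0.007, -1.0]]
ft_force: [20.5, 22.5, -20.4]
finger_gap: 0.0216
grasp_force: 30.0
```

The lever is at its stop: 22 N with no further movement. Release and lift.

Emit:
step_arm --rows '[{"rx": 0,"ry": 0,"rz": 0,"tx": -0.3,"ty": 0.2,"tz": 0,"hand": -1},{"rx": 0,"ry": 0,"rz": 0,"tx": -0.3,"ty": 0.2,"tz": 0,"hand": 0.2},{"rx": 0,"ry": 0,"rz": 0,"tx": -0.3,"ty": 0.2,"tz": 0,"hand": 0.2},{"rx": 0,"ry": 0,"rz": 0,"tx": -0.3,"ty": 0.2,"tz": 0,"hand": 0.2},{"rx": 0,"ry": 0,"rz": 0,"tx": -0.3,"ty": 0.2,"tz": 0,"hand": 0.2},{"rx": 0,"ry": 0,"rz": 0,"tx": -0.3,"ty": 0.2,"tz": -4,"hand": 0.2},{"rx": 0,"ry": 0,"rz": 0,"tx": -0.3,"ty": 0.2,"tz": -8,"hand": 0.2},{"rx": 0,"ry": 0,"rz": 0,"tx": -0.3,"ty": 0.2,"tz": -13,"hand": 0.2},{"rx": 0,"ry": 0,"rz": 0,"tx": -0.3,"ty": 6,"tz": -16,"hand": 0.2},{"rx": 0,"ry": 0,"rz": 0,"tx": -0.3,"ty": 12,"tz": -16,"hand": 0.2},{"rx": 0,"ry": 0,"rz": 0,"tx": -0.3,"ty": 18,"tz": -16,"hand": 0.2},{"rx": 0,"ry": 0,"rz": 0,"tx": -0.3,"ty": 24,"tz": -16,"hand": 0.2},{"rx": 0,"ry": 0,"rz": 0,"tx": -0.3,"ty": 26,"tz": -16,"hand": 0.2},{"rx": 0,"ry": 0,"rz": 0,"tx": -0.3,"ty": 26,"tz": -16,"hand": 0.2}]'

```text
time: 34.4
ee_pos: [0.3396, 0.573, 0.2289]
eef_rot: [[-0.998, -0.07, -0.001], [-0.07, 0.998, -0.001], [0.001, -0.001, -1.0]]
ft_force: [-0.0, -0.7, -0.4]
finger_gap: 0.0564
grasp_force: 0.0
```

```bash
python3 cad.py;python3 kn.py
python3 - <<'E'
from h import *
im,d,P=grab('top')
c=im.astype(int)
# wood ledge front edge vs dock front edge, gap per image row
w=(P[...,2]>.036)&(P[...,2]<.052)&(c[...,2]>150)&(c[...,2]-c[...,0]>35)
b=(P[...,2]>.036)&(P[...,2]<.052)&(c[...,2]<140)&(c[...,2]-c[...,0]>15)
for v in range(222,288,4):
    a=np.where(w[v,200:330])[0];k=np.where(b[v,190:260])[0]
    if len(a)>5 and len(k)>5:print(v,np.round(P[v,200+a[0],:2],4),'caddy front; dock front',np.round(P[v,190+k[-1],1],4))
q=P[(P[...,2]>.1)&(P[...,2]<.125)&(abs(P[...,0]-.45)<.07)&(abs(P[...,1]-.2)<.08)];print('jar',len(q),q.mean(0),q.max(0)-q.min(0))
q=P[(P[...,2]>.075)&(P[...,2]<.095)&(abs(P[...,0]-.45)<.07)&(abs(P[...,1]-.125)<.025)];print('bar',len(q),cv2.minAreaRect((q[:,:2]*1000).astype(np.float32)))
E
```

```text
[0.3402704  0.57180317 0.22928045] [ 0.24502949 -0.3298384   0.33000814] 0.05669553231983421
13 785 ((452.3370361328125, 216.69317626953125), (115.93724060058594, 129.58990478515625), 0.12426629662513733)
front y 0.27741322909429394 yaw -3.586631880312251 x range 0.3942557936075085 0.507831721061427 21
pin 147 [0.45311418 0.27037177 0.06290859]
side knob 97 [0.348 0.312 0.074] [0.369 0.332 0.102] [0.358 0.326 0.094]
bar side 25 [[0.449, 0.335, 0.075], [0.44, 0.335, 0.076], [0.446, 0.337, 0.074], [0.442, 0.336, 0.072], [0.44, 0.335, 0.069], [0.444, 0.337, 0.067], [0.446, 0.336, 0.064], [0.451, 0.336, 0.06], [0.446, 0.337, 0.062], [0.437, 0.335, 0.062], [0.444, 0.335, 0.059], [0.448, 0.336, 0.056], [0.444, 0.336, 0.057]]
top knob 36 [0.35  0.306 0.092] [0.368 0.326 0.102] [0.359 0.315 0.098]
wrist knob 507 [0.346 0.261 0.018] [0.392 0.329 0.102] [0.356 0.322 0.097]
34.6 [0.34091849 0.57112486 0.2303073 ] 0.055920387512125524 [0.74386945 0.51423309 0.10147882]
222 [0.5075 0.2773] caddy front; dock front 0.2957
226 [0.4979 0.2701] caddy front; dock front 0.2862
230 [0.489  0.2818] caddy front; dock front 0.2843
234 [0.4797 0.2817] caddy front; dock front 0.2842
238 [0.4707 0.2819] caddy front; dock front 0.284
242 [0.4611 0.2561] caddy front; dock front 0.2859
246 [0.4515 0.2558] caddy front; dock front 0.2839
250 [0.4426 0.256 ] caddy front; dock front 0.3438
254 [0.4333 0.2581] caddy front; dock front 0.2835
258 [0.424  0.2787] caddy front; dock front 0.2836
262 [0.4149 0.2787] caddy front; dock front 0.2833
266 [0.4058 0.2813] caddy front; dock front 0.2832
270 [0.3965 0.2809] caddy front; dock front 0.2833
jar 266 [0.45164317 0.20421598 0.11090404] [0.03743163 0.0394148  0.01394366]
bar 278 ((452.5816650390625, 126.9115982055664), (98.68927001953125, 14.162537574768066), 0.3060447573661804)
```

Emit:
step_arm --rows '[{"rx": 0,"ry": 0,"rz": 0,"tx": -3,"ty": -5,"tz": -2,"hand": 0.2},{"rx": 0,"ry": 0,"rz": 0,"tx": -6,"ty": -10,"tz": -4,"hand": 0.2},{"rx": 0,"ry": 0,"rz": 0,"tx": -9,"ty": -15,"tz": -5,"hand": 0.2},{"rx": 0,"ry": 0,"rz": 0,"tx": -12,"ty": -20,"tz": -5,"hand": 0.2},{"rx": 0,"ry": 0,"rz": 0,"tx": -15,"ty": -25,"tz": -5,"hand": 0.2},{"rx": 0,"ry": 0,"rz": 0,"tx": -18,"ty": -30,"tz": -5,"hand": 0.2},{"rx": 0,"ry": 0,"rz": 0,"tx": -20,"ty": -34,"tz": -5,"hand": 0.2},{"rx": 0,"ry": 0,"rz": 0,"tx": -21.5,"ty": -37,"tz": -5,"hand": 0.2},{"rx": 0,"ry": 0,"rz": 0,"tx": -21.5,"ty": -37,"tz": -5,"hand": 0.2},{"rx": 0,"ry": 0,"rz": 0,"tx": -21.5,"ty": -37,"tz": -5,"hand": 0.2}]'

```text
time: 35.9
ee_pos: [0.5796, 0.218, 0.2802]
eef_rot: [[-0.998, -0.068, 0.0], [-0.068, 0.998, 0.001], [-0.0, 0.001, -1.0]]
ft_force: [-0.2, 0.3, -0.3]
finger_gap: 0.0563
grasp_force: 0.0
```

```bash
cat > fin.py <<'E'
from h import *
im,d,P=grab('wrist','w8.png');print(get_state()['ee_pos'])
c=im.astype(int);Z=P[...,2];fr=lambda lo,hi:(Z>lo)&(Z<hi)
def fit(t,ax,lab):
    # t: pts; line along ax
    o=1-ax;g=np.ones(len(t),bool)
    for _ in range(8):
        k,b=np.polyfit(t[g,ax]-t[:,ax].mean(),t[g,o],1);r=t[:,o]-k*(t[:,ax]-t[:,ax].mean())-b;g=abs(r)<max(.0015,1.5*r[g].std())
    print(lab,len(t),g.sum(),'deg',round(np.degrees(np.arctan(k))*(1 if ax==0 else -1),2),'mean',np.round(t[:,ax].mean(),4),round(b,4))
wood=fr(.038,.052)&(c[...,2]>120)&(c[...,2]-c[...,0]>35)&(P[...,1]>.13)&(P[...,1]<.295)&(abs(P[...,0]-.45)<.09)
dock=fr(.038,.052)&(P[...,1]>.27)&(P[...,1]<.37)&(c[...,2]<130)&(c[...,2]-c[...,0]>12)
print('px wood',wood.sum(),'dock',dock.sum())
def ext(m,ax,sign,lo,hi,step=.002):
    t=P[m][:,:2];o=1-ax;E=[]
    for x in np.arange(lo,hi,step):
        s=t[(t[:,ax]>=x)&(t[:,ax]<x+step)]
        if len(s)>3:E.append(s[np.argmax(sign*s[:,o])])
    return np.array(E)
for m,ax,sg,lo,hi,l in((wood,0,1,.39,.425,'cfrontL'),(wood,0,1,.475,.51,'cfrontR'),(wood,0,1,.39,.51,'cfront'),(wood,1,1,.14,.28,'cside+x'),(wood,1,-1,.14,.28,'cside-x'),(dock,0,-1,.38,.51,'dfront'),(dock,0,1,.38,.51,'dback'),(dock,1,1,.29,.35,'dside+x'),(dock,1,-1,.29,.35,'dside-x')):
    e=ext(m,ax,sg,lo,hi)
    if len(e)>6: fit(e,ax,l)
q=P[fr(.078,.09)&(abs(P[...,0]-.45)<.06)&(abs(P[...,1]-.127)<.02)]
if len(q)>30:print('bar',len(q),cv2.minAreaRect((q[:,:2]*1000).astype(np.float32)))
E
python3 fin.py
```

```text
[0.57948021 0.21847241 0.28015709]
px wood 2953 dock 5341
cfrontL 17 15 deg -1.17 mean 0.4094 0.281
cfrontR 18 11 deg -3.13 mean 0.4932 0.2814
cfront 59 31 deg 0.52 mean 0.4512 0.2814
cside+x 64 63 deg 1.18 mean 0.2158 0.5083
cside-x 64 64 deg 1.34 mean 0.2161 0.3941
dfront 65 51 deg 2.07 mean 0.4448 0.2838
dback 65 65 deg 2.05 mean 0.4451 0.3569
dside+x 30 7 deg 82.64 mean 0.3196 0.7297
dside-x 30 22 deg 1.99 mean 0.32 0.3722
bar 1181 ((453.0339660644531, 127.43888854980469), (99.70732879638672, 14.57751178741455), 0.8641824126243591)
```

Emit:
step_arm --rows '[{"rx": 0,"ry": 0,"rz": 0.02,"tx": 4,"ty": -2.5,"tz": 0,"hand": -0.2},{"rx": 0,"ry": 0,"rz": 0.05,"tx": 8,"ty": -5,"tz": 2,"hand": -0.2},{"rx": 0,"ry": 0,"rz": 0.05,"tx": 12,"ty": -7.5,"tz": 5,"hand": -0.2},{"rx": 0,"ry": 0,"rz": 0.05,"tx": 13.25,"ty": -8.2,"tz": 9,"hand": -0.2},{"rx": 0,"ry": 0,"rz": 0.05,"tx": 13.25,"ty": -8.2,"tz": 13,"hand": -0.2},{"rx": 0,"ry": 0,"rz": 0.05,"tx": 13.25,"ty": -8.2,"tz": 14,"hand": -0.2},{"rx": 0,"ry": 0,"rz": 0.05,"tx": 13.25,"ty": -8.2,"tz": 17,"hand": -0.2},{"rx": 0,"ry": 0,"rz": 0.05,"tx": 13.25,"ty": -8.2,"tz": 20,"hand": -0.2},{"rx": 0,"ry": 0,"rz": 0.05,"tx": 13.25,"ty": -8.2,"tz": 22,"hand": -0.2},{"rx": 0,"ry": 0,"rz": 0.05,"tx": 13.25,"ty": -8.2,"tz": 22,"hand": -0.2},{"rx": 0,"ry": 0,"rz": 0.05,"tx": 13.25,"ty": -8.2,"tz": 22,"hand": -1},{"rx": 0,"ry": 0,"rz": 0.05,"tx": 13.25,"ty": -8.2,"tz": 22,"hand": -1},{"rx": 0,"ry": 0,"rz": 0.05,"tx": 13.25,"ty": -8.2,"tz": 22,"hand": -1},{"rx": 0,"ry": 0,"rz": 0.05,"tx": 13.25,"ty": -8.2,"tz": 22,"hand": -1}]' --squeeze 60

```text
time: 37.7
ee_pos: [0.454, 0.128, 0.0608]
eef_rot: [[-1.0, -0.019, 0.001], [-0.019, 1.0, 0.001], [-0.001, 0.001, -1.0]]
ft_force: [-0.9, 5.3, 3.6]
finger_gap: 0.0113
grasp_force: 60.0
```

Emit:
step_arm --rows '[{"rx": 0,"ry": 0,"rz": -0.015,"tx": 0.05,"ty": 0.1,"tz": 0,"hand": -1},{"rx": 0,"ry": 0,"rz": -0.03,"tx": 0.1,"ty": 0.1,"tz": 0,"hand": -1},{"rx": 0,"ry": 0,"rz": -0.045,"tx": 0.1,"ty": 0.1,"tz": 0,"hand": -1},{"rx": 0,"ry": 0,"rz": -0.045,"tx": 0.1,"ty": 0.1,"tz": 0,"hand": -1}]'

```text
time: 38.2
ee_pos: [0.4537, 0.1281, 0.0607]
eef_rot: [[-0.998, -0.064, 0.003], [-0.064, 0.998, 0.001], [-0.003, 0.001, -1.0]]
ft_force: [4.4, 1.3, 6.2]
finger_gap: 0.0116
grasp_force: 60.3
```

Run:
```python
from h import *
im,d,P=grab('top');c=im.astype(int)
w=(P[...,2]>.036)&(P[...,2]<.052)&(c[...,2]>150)&(c[...,2]-c[...,0]>35)&(P[...,1]>.15)&(P[...,1]<.28)&(abs(P[...,0]-.45)<.08)
for sg in(1,-1):
    E=[]
    for u in range(560):
        v=np.where(w[:,u])[0]
        if len(v)>3:
            t=P[v,u,:2];E.append(t[np.argmax(sg*t[:,0])])
    E=np.array(E)
    med=np.median(E[:,0]);E=E[abs(E[:,0]-med)<.005]
    k,b=np.polyfit(E[:,1]-.216,E[:,0],1);print(len(E),-np.degrees(np.arctan(k)),b)
```

```text
41 0.16322164360187938 0.5074655993888837
44 0.5284322780767016 0.39457385742176465
```

Emit:
step_arm --rows '[{"rx": 0,"ry": 0,"rz": 0,"tx": -0.1,"ty": 0,"tz": 0,"hand": -1},{"rx": 0,"ry": 0,"rz": 0,"tx": -0.2,"ty": 0,"tz": 0,"hand": -1},{"rx": 0,"ry": 0,"rz": 0,"tx": -0.3,"ty": 0,"tz": 0,"hand": -1},{"rx": 0,"ry": 0,"rz": 0,"tx": -0.3,"ty": 0,"tz": 0,"hand": -1}]'

```text
time: 38.75
ee_pos: [0.4542, 0.1281, 0.0605]
eef_rot: [[-0.998, -0.064, -0.002], [-0.064, 0.998, 0.0], [0.002, 0.0, -1.0]]
ft_force: [-13.6, 0.3, 26.6]
finger_gap: 0.0114
grasp_force: 60.3
```

Emit:
step_arm --rows '[{"rx": 0,"ry": 0,"rz": 0,"tx": -0.05,"ty": 0,"tz": 0,"hand": -1},{"rx": 0,"ry": 0,"rz": 0,"tx": -0.1,"ty": 0,"tz": 0,"hand": -1},{"rx": 0,"ry": 0,"rz": 0,"tx": -0.1,"ty": 0,"tz": 0,"hand": -1}]'

```text
time: 39.12
ee_pos: [0.4548, 0.1281, 0.0605]
eef_rot: [[-0.998, -0.064, -0.003], [-0.064, 0.998, 0.0], [0.003, 0.0, -1.0]]
ft_force: [-15.8, -0.6, 27.2]
finger_gap: 0.0112
grasp_force: 60.3
```

Emit:
step_arm --rows '[{"rx": 0,"ry": 0,"rz": 0,"tx": 0,"ty": 0,"tz": -0.08,"hand": -1},{"rx": 0,"ry": 0,"rz": 0,"tx": -0.1,"ty": 0,"tz": -0.15,"hand": -1},{"rx": 0,"ry": 0,"rz": 0,"tx": -0.15,"ty": 0,"tz": -0.15,"hand": -1},{"rx": 0,"ry": 0,"rz": 0,"tx": -0.15,"ty": 0,"tz": -0.15,"hand": -1}]'

```text
time: 39.62
ee_pos: [0.4578, 0.1283, 0.0613]
eef_rot: [[-0.998, -0.063, -0.0], [-0.063, 0.998, -0.0], [0.0, -0.0, -1.0]]
ft_force: [-0.6, 5.1, -3.1]
finger_gap: 0.011
grasp_force: 60.0
```

Emit:
step_arm --rows '[{"rx": 0,"ry": 0,"rz": 0,"tx": 0,"ty": 0,"tz": 0.05,"hand": -1},{"rx": 0,"ry": 0,"rz": 0,"tx": 0,"ty": 0,"tz": 0.05,"hand": -0.2},{"rx": 0,"ry": 0,"rz": 0,"tx": 0,"ty": 0,"tz": 0.05,"hand": -0.2},{"rx": 0,"ry": 0,"rz": 0,"tx": 0,"ty": 0,"tz": 0.05,"hand": -0.2},{"rx": 0,"ry": 0,"rz": 0,"tx": 0,"ty": 0,"tz": 0.05,"hand": -0.2},{"rx": 0,"ry": 0,"rz": 0,"tx": 0,"ty": 0,"tz": -4,"hand": -0.2},{"rx": 0,"ry": 0,"rz": 0,"tx": 0,"ty": 0,"tz": -8,"hand": -0.2},{"rx": 0,"ry": 0,"rz": 0,"tx": 0,"ty": 0,"tz": -13,"hand": -0.2},{"rx": 0,"ry": 0,"rz": 0,"tx": -4,"ty": 3,"tz": -18,"hand": -0.2},{"rx": 0,"ry": 0,"rz": 0,"tx": -8,"ty": 6,"tz": -22,"hand": -0.2},{"rx": 0,"ry": 0,"rz": 0,"tx": -12.7,"ty": 8.2,"tz": -22,"hand": 0.2},{"rx": 0,"ry": 0,"rz": 0,"tx": -12.7,"ty": 8.2,"tz": -22,"hand": 0.2},{"rx": 0,"ry": 0,"rz": 0,"tx": -12.7,"ty": 8.2,"tz": -22,"hand": 0.2},{"rx": 0,"ry": 0,"rz": 0,"tx": -12.7,"ty": 8.2,"tz": -22,"hand": 0.2}]'

```text
time: 41.38
ee_pos: [0.5789, 0.2173, 0.2818]
eef_rot: [[-0.998, -0.062, 0.0], [-0.062, 0.998, 0.0], [-0.0, 0.0, -1.0]]
ft_force: [-0.1, 0.0, 0.8]
finger_gap: 0.0564
grasp_force: 0.0
```

```bash
python3 fin.py
```

```text
[0.57896414 0.21750701 0.28197164]
px wood 2944 dock 5286
cfrontL 17 17 deg 3.09 mean 0.4092 0.2793
cfrontR 18 9 deg -3.63 mean 0.4931 0.2815
cfront 59 31 deg 2.68 mean 0.4512 0.2813
cside+x 65 61 deg 2.64 mean 0.2147 0.5098
cside-x 65 65 deg 2.85 mean 0.2151 0.3956
dfront 65 53 deg 2.25 mean 0.4449 0.2837
dback 65 65 deg 2.05 mean 0.4452 0.3568
dside+x 30 8 deg 82.69 mean 0.3197 0.7223
dside-x 30 22 deg 2.07 mean 0.3201 0.3725
bar 1137 ((456.9786071777344, 127.26057434082031), (98.27589416503906, 14.565896034240723), 2.742074728012085)
```

Caddy yaw is now 2.75° against the dock's 2.05°. It was about 1.2° before, so it overshot slightly. One small −x nudge at the bar should square it.

Emit:
step_arm --rows '[{"rx": 0,"ry": 0,"rz": 0,"tx": 4,"ty": -2.5,"tz": 0,"hand": -0.2},{"rx": 0,"ry": 0,"rz": 0,"tx": 8,"ty": -5,"tz": 2,"hand": -0.2},{"rx": 0,"ry": 0,"rz": 0,"tx": 12,"ty": -7.5,"tz": 5,"hand": -0.2},{"rx": 0,"ry": 0,"rz": 0,"tx": 12.7,"ty": -8.2,"tz": 9,"hand": -0.2},{"rx": 0,"ry": 0,"rz": 0,"tx": 12.7,"ty": -8.2,"tz": 13,"hand": -0.2},{"rx": 0,"ry": 0,"rz": 0,"tx": 12.7,"ty": -8.2,"tz": 17,"hand": -0.2},{"rx": 0,"ry": 0,"rz": 0,"tx": 12.7,"ty": -8.2,"tz": 20,"hand": -0.2},{"rx": 0,"ry": 0,"rz": 0,"tx": 12.7,"ty": -8.2,"tz": 22,"hand": -0.2},{"rx": 0,"ry": 0,"rz": 0,"tx": 12.7,"ty": -8.2,"tz": 22,"hand": -0.2},{"rx": 0,"ry": 0,"rz": 0,"tx": 12.7,"ty": -8.2,"tz": 22,"hand": -1},{"rx": 0,"ry": 0,"rz": 0,"tx": 12.7,"ty": -8.2,"tz": 22,"hand": -1},{"rx": 0,"ry": 0,"rz": 0,"tx": 12.7,"ty": -8.2,"tz": 22,"hand": -1},{"rx": 0,"ry": 0,"rz": 0,"tx": 12.7,"ty": -8.2,"tz": 22,"hand": -1}]' --squeeze 40

```text
time: 43.05
ee_pos: [0.4589, 0.1288, 0.0627]
eef_rot: [[-0.998, -0.063, 0.002], [-0.063, 0.998, 0.001], [-0.002, 0.001, -1.0]]
ft_force: [-0.7, -1.0, 14.0]
finger_gap: 0.0018
grasp_force: 7.5
```

Emit:
step_arm --rows '[{"rx": 0,"ry": 0,"rz": 0,"tx": 0,"ty": 0,"tz": -0.1,"hand": -1},{"rx": 0,"ry": 0,"rz": 0,"tx": 0.1,"ty": 0,"tz": -0.1,"hand": -1},{"rx": 0,"ry": 0,"rz": 0,"tx": 0.2,"ty": 0,"tz": -0.1,"hand": -1},{"rx": 0,"ry": 0,"rz": 0,"tx": 0.2,"ty": 0,"tz": -0.1,"hand": -1}]'

```text
time: 43.55
ee_pos: [0.4564, 0.1282, 0.0628]
eef_rot: [[-0.998, -0.063, 0.001], [-0.063, 0.998, 0.0], [-0.001, 0.0, -1.0]]
ft_force: [2.6, -0.1, 6.3]
finger_gap: 0.0003
grasp_force: 3.1
```

The fingers shut to 0.3 mm, so the bar isn't held properly. Open gently, lift, and inspect.

Emit:
step_arm --rows '[{"rx": 0,"ry": 0,"rz": 0,"tx": 0,"ty": 0,"tz": 0,"hand": -0.2},{"rx": 0,"ry": 0,"rz": 0,"tx": 0,"ty": 0,"tz": 0,"hand": -0.2},{"rx": 0,"ry": 0,"rz": 0,"tx": 0,"ty": 0,"tz": 0,"hand": -0.2},{"rx": 0,"ry": 0,"rz": 0,"tx": 0,"ty": 0,"tz": 0,"hand": -0.2},{"rx": 0,"ry": 0,"rz": 0,"tx": 0,"ty": 0,"tz": -4,"hand": -0.2},{"rx": 0,"ry": 0,"rz": 0,"tx": 0,"ty": 0,"tz": -8,"hand": -0.2},{"rx": 0,"ry": 0,"rz": 0,"tx": 0,"ty": 0,"tz": -13,"hand": -0.2},{"rx": 0,"ry": 0,"rz": 0,"tx": -4,"ty": 3,"tz": -18,"hand": -0.2},{"rx": 0,"ry": 0,"rz": 0,"tx": -8,"ty": 6,"tz": -22,"hand": -0.2},{"rx": 0,"ry": 0,"rz": 0,"tx": -12.7,"ty": 8.2,"tz": -22,"hand": 0.2},{"rx": 0,"ry": 0,"rz": 0,"tx": -12.7,"ty": 8.2,"tz": -22,"hand": 0.2},{"rx": 0,"ry": 0,"rz": 0,"tx": -12.7,"ty": 8.2,"tz": -22,"hand": 0.2}]'

```text
time: 45.05
ee_pos: [0.577, 0.2174, 0.2817]
eef_rot: [[-0.998, -0.063, -0.001], [-0.063, 0.998, -0.001], [0.001, -0.001, -1.0]]
ft_force: [-0.8, -0.0, -0.2]
finger_gap: 0.0563
grasp_force: 0.0
```

```bash
python3 fin.py; python3 kn.py
python3 - <<'E'
from h import *
im,d,P=grab('side')
for z0,z1 in((.07,.1),):
    q=P[(P[...,2]>z0)&(P[...,2]<z1)&(abs(P[...,0]-.455)<.07)&(abs(P[...,1]-.127)<.03)];print('side bar',len(q),q.min(0),q.max(0))
im,d,P=grab('top')
q=P[(P[...,2]>.1)&(P[...,2]<.125)&(abs(P[...,0]-.45)<.07)&(abs(P[...,1]-.2)<.06)];print('jar',len(q),q.mean(0),q.max(0)-q.min(0))
E
```

```text
[0.57683814 0.21717283 0.28221577]
px wood 2893 dock 5287
cfrontL 17 17 deg 3.24 mean 0.4094 0.2792
cfrontR 18 7 deg -3.73 mean 0.4931 0.2816
cfront 59 29 deg 2.74 mean 0.4512 0.2813
cside+x 65 62 deg 2.75 mean 0.2147 0.5097
cside-x 65 64 deg 2.95 mean 0.2151 0.3955
dfront 65 53 deg 2.35 mean 0.4448 0.2838
dback 65 65 deg 2.14 mean 0.4452 0.3568
dside+x 30 10 deg 34.02 mean 0.3197 0.8245
dside-x 30 23 deg 2.16 mean 0.32 0.3723
bar 1139 ((456.8709411621094, 127.26607513427734), (98.61710357666016, 14.603902816772461), 2.7654218673706055)
side knob 91 [0.349 0.314 0.072] [0.368 0.332 0.102] [0.357 0.326 0.094]
bar side 31 [[0.448, 0.337, 0.076], [0.449, 0.336, 0.073], [0.444, 0.336, 0.074], [0.449, 0.336, 0.071], [0.442, 0.335, 0.071], [0.435, 0.335, 0.072], [0.446, 0.337, 0.069], [0.45, 0.338, 0.066], [0.45, 0.336, 0.063], [0.44, 0.335, 0.064], [0.448, 0.336, 0.061], [0.444, 0.336, 0.062], [0.448, 0.336, 0.059], [0.444, 0.335, 0.059], [0.443, 0.339, 0.058], [0.443, 0.337, 0.055]]
top knob 11 [0.35  0.306 0.095] [0.368 0.32  0.101] [0.361 0.311 0.097]
wrist knob 96 [0.363 0.307 0.088] [0.37  0.327 0.1  ] [0.366 0.317 0.097]
45.25 [0.5769508  0.21744546 0.28293598] 0.05643780484554831 [-0.11196945 -0.57262888  0.3178227 ]
side bar 162 [0.40751262 0.12083518 0.0704725 ] [0.50465943 0.14077243 0.08778807]
jar 16 [0.44725422 0.22083088 0.10858729] [0.01952604 0.0066413  0.01242151]
```

Run:
```python
from h import *
z=np.load('top0.npz');P0=z['P']
for n in('wrist','side'):
    im,d,P=grab(n)
    q=P[(P[...,2]>.1)&(P[...,2]<.125)&(abs(P[...,0]-.45)<.06)&(abs(P[...,1]-.2)<.05)];print(n,'jar top',len(q),q.min(0),q.max(0),q.mean(0))
for l,(u0,u1,v0,v1) in dict(lemon=(115,150,235,272),lime=(132,158,197,223)).items():
    im,d,P=grab('top')
    for Q in(P0,P):
        t=Q[v0:v1,u0:u1].reshape(-1,3);t=t[t[:,2]>.015];print(l,t.mean(0).round(4))
im,d,P=grab('side');t=P[(P[...,2]>.045)&(P[...,2]<.065)&(np.hypot(P[...,0]-.584,P[...,1]-.192)<.05)];print('tin',(t.min(0)+t.max(0))/2)
t=np.load('side0.npz')['P'];t=t[(t[...,2]>.045)&(t[...,2]<.065)&(np.hypot(t[...,0]-.584,t[...,1]-.192)<.05)];print('tin0',(t.min(0)+t.max(0))/2)
```

```text
wrist jar top 1180 [0.43315665 0.18478505 0.10071065] [0.47322575 0.22474929 0.11238577] [0.45383496 0.20494705 0.10981732]
side jar top 150 [0.43376748 0.18812719 0.1000988 ] [0.47396933 0.23000896 0.1135869 ] [0.45216556 0.21516579 0.10874237]
lemon [0.4351 0.525  0.0447]
lemon [0.4352 0.525  0.0448]
lime [0.5356 0.5043 0.0375]
lime [0.5355 0.5043 0.0377]
tin [0.58368082 0.19539029 0.05281598]
tin0 [0.5841226  0.19482351 0.05267616]
```

The jar is upright in the bay, the tin, lemon and lime haven't moved, the lever is at its stop, and the robot is clear. Handing in.

```bash
python3 -c "
from workcell import *
print(hand_in())"
```

```text
the job is handed in; nothing more can be done
None
```

The job is handed in at about 46 s, verdict not shown: the jar stands upright in the caddy, the caddy is docked about 0.65° off square by camera, the lever is at its stop (turned by its knob, because the fingers passed through the bar), and the tin, lemon and lime have not moved.

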